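Lay a toy's control board in the inspection tray and bring the magnifier over it

ROBOT

A 6-joint arm with a two-finger parallel gripper is mounted at the origin on the work surface. World frame = base frame: x ahead of the robot, y to its left, z up, the work surface at z = 0. Lengths are in m, angles in rad, forces in N, time in s.
With the tool pointing down it reaches from about 0.25 to 0.775 m from the base axis. Payload 4 kg.
Tool frame: the origin (TCP) lies at the very end of the fingers, on their centre line; the grasp point (between the pads) lies 19 mm behind it (manip.hold_point_z is the distance from the TCP to the grasp point, in m); z points along the fingers, x is the direction in which the jaws open and shut, and the axes are right-handed (so a half turn about z gives the same grasp; the last joint's range is limited). The gripper opens to 94 mm and grips with 3 to 60 N. Pads are 16 mm wide; open, the fingers measure 119 mm over their backs; the gripper's body (75 mm by 177 mm) begins 78 mm behind the grasp point.
Start: joints at [-1.324, 0.087, 1.371, -0, 1.684, -0.103], TCP at [0.188, -0.517, 0.206] pointing down, gripper open.
Joint ranges: [-3.1, 3.1], [-0.76, 2.03], [0.27, 2.55], [-1.08, 4.22], [0.17, 2.65], [-2.57, 2.57]. Speed limits (rad/s): [2.79, 2.79, 3.14, 3.14, 3.14, 3.14].

INTERFACE

Orientations are given as a unit quaternion [w, x, y, z].
In Python, from cell import status, cams, close_job, manip gives the robot as it stands. The module is installed in compiled form; this text tells all that it offers.
- The arm moves only by the shell command python3 -m pendant 'ROWS'. ROWS is JSON, a list of rows, each a list of 7 numbers: the turn, a rotation vector about the tool's x, y, z in degrees, then the shift along the tool's x, y, z in mm, then the opening, from -1 (shut) to 1 (fully open). In form: [[wx, wy, wz, x, y, z, gripper], ...]. A call has 1 to 5 rows; each row shifts and turns the pose as measured when the row begins, along the tool's axes as they then stand; what a row does not reach is not made up. A row lasts 1/10 s, in which the tool goes at most 50 mm and 8.59 degrees, less where a joint would pass 70% of its speed; a pose out of reach is approached as far as the arm can. A call is refused whole if a number of a shift passes 50 or a number of a turn 8.59, either way. A call with a gripper value outside its range is refused whole. The fingers move at their own pace and stop on an object; the grip force is fixed at half the most. Time passes only in rows, so rows that do not move let the fingers close. It gives the time, the measured TCP pose, the force and the opening at its end, in the units of the state.
- status.state(): the state, without advancing time (a new reading comes with each control period).
- cams.camera(name): name is "scene" or "top" or "wrist"; returns the picture (400x640x3 uint8, red, green, blue); there is no depth.
- cams.get_calibration(name): a dict with "K" (3x3 intrinsics, pixels), "k1" (the pictures are not rectified: a ray, as slopes to the right and down, at radius r is drawn at 1 + k1 r^2 times it, then the intrinsics apply), "eye" and "rotation" of the camera in the world. Camera axes: x right, y down, z forward; pixel columns grow to the right and rows downward; lengths in m; the calibration is good to about 2 mm. A picture is of the moment at which its call begins: read the wrist's pose just before it. get_calibration takes no time and is no camera call; for the wrist camera it gives the pose at the moment of the call.
- close_job(): hands the job in, once; it reports no verdict.
The state is a dict: "time_s": time; "joints": joint angles; "joint_velocities": joint speeds; "joint_torque": joint torques, N m; "tcp_pos": TCP position; "tcp_rot": TCP orientation; "ft_force": force on the tool from outside, world axes, zero at the start; "torque": the same for the moment, N m; "gripper_width": opening from 0.0 (shut) to 1.0 (fully open).
Only numpy, scipy, OpenCV 4.12 (cv2) and the standard library are available. Lean on these libraries where they do the work, as an engineer would, in place of code of your own. Each camera call takes 0.05 s, during which the arm holds its last target.

TASK

Take the green control board, which stands on edge in the rack, and lay it flat with its green component side up in the long middle compartment of the white tray, fully down on the compartment's floor between its walls. Then swing the magnifier round until its lens is centred over the board, and leave it there. Leave the blue board, the brush and the toy car where they are.

Things in the scene. Friction and masses are not known exactly. Their poses are not given: they have to be found in the camera images.
- station: Fixed grey base board, 8 thick, with a white tray and the magnifier's post. Origin on the table under the centre of the tray's middle compartment; z up, x across it (short way, away from the robot at yaw 0), y along it. The post (20 diameter, foot 72 diameter) stands at x 100, y 190.
- tray_floor (a point): Centre of the floor of the middle compartment, 12 above the table, axes as the station. The compartment is 64 (x) by 114 (y) inside; its walls are 4 thick with tops 24 above the table. Smaller compartments, 64 (x) by 43 (y), adjoin at -y (holding the brush) and +y (holding screws).
- rack: Fixed black rack, base 140 (x) by 100 (y) by 6 thick, with two slots along its y axis at x = -40 and +40, each 9 wide between 6 thick rails that reach 24 above the table. Slot floor 6 above the table. Origin on the table under its centre.
- green_board: Loose control board, 110 by 60 by 6 thick, 0.09 kg, standing on a long edge in either rack slot. Origin: middle of its lower long edge, mid-thickness. Axes: z along the 60 height (up as it stands), y along the 110, x out of the green face with the components (up to 3 high, at z 17 to 41; edges bare); the other face is black. Laid correctly, x points up.
- green_board_center (a point): Centre of the green board (30 above its origin along its z, mid-thickness).
- blue_board: Loose blue board of the same size and axes, standing in the other rack slot. To be left alone.
- brush: Small brush, 61 by 18 by 9, lying in the tray's -y side compartment. To be left alone. Origin under its middle, x along it.
- toy_car: Orange toy car, 62 (x) by 100 (y) by 56 high, on the table beyond the tray. To be left alone. Origin under its centre.
- mag_arm (a joint): Stiff upright hinge of the magnifier arm, rad, -0.5 to 2.0; 0 when the arm points from the post to the station's origin, growing clockwise seen from above as it is parked away. About 0.5 N m moves it; it stays where left.
- mag_hinge (a point): On the hinge axis of the magnifier arm, at the height of the level arm bar (12 thick, centre 205 above the table).
- mag_lens (a point): Centre of the magnifier's lens, 215 from the hinge axis, 205 above the table; its white rim is 124 in outer diameter and 12 thick.
- mag_knob (a point): Top of the upright orange knob on the arm bar (14 diameter, standing from 211 to 257 above the table), 140 from the hinge axis on the line to the lens.

How it is judged:
On the way, in this order (a step that is already met when the one before it is completed fails the run):
1. the green board lies flat, component side up, on the floor of the middle compartment (angle between green_board's own x axis and vertical below 0.07 rad and x of green_board_center in the frame of station between -0.007 and 0.007 m and y of green_board_center in the frame of station between -0.007 and 0.007 m and z of green_board_center in the frame of station below 0.018 m), for 0.2 s.
2. the magnifier's lens is over the board (all of step 1 and horizontal distance between mag_lens and green_board_center below 0.025 m and velocity of joint mag_arm between -0.03 and 0.03 rad/s), for 0.2 s.
At the end, for the whole second after the job is handed in: Green board in the middle compartment, green side up, level within 0.07 rad, centre within 7 mm of the compartment's centre each way and under 18 mm above the table, at rest; lens centre within 25 mm horizontally of the board's centre, magnifier arm still (all of step 2 and linear speed of green_board below 0.02 m/s); the robot touches nothing.
It fails at once if the blue board is moved by more than 30 mm (distance of blue_board from where it was at the start of the episode above 0.03 m).
It fails at once if the brush is moved by more than 30 mm (distance of brush from where it was at the start of the episode above 0.03 m).
It fails at once if the toy car is moved by more than 30 mm (distance of toy_car from where it was at the start of the episode above 0.03 m).
It also fails if it takes over 67 s, if anything falls off the work surface, if the arm or the gripper's body presses on something with over 40 N, if the wrist force passes 120 N, or if a joint passes its speed limit or range.

## Working session

There is one attempt and no reset: what is moved stays moved. The work goes in short steps, Python scripts to look and compute and a shell command to move; the robot and the scene stay as the last step left them, time stands still between calls to the robot, and variables do not carry over. Pictures are saved under pics/ and viewed, and the job is handed in when it is done.

```bash
mkdir -p pics; ls; python3 - <<'E'
from cell import status,cams,manip
import cv2
print(status.state())
print(manip, [a for a in dir(manip) if a[0]!='_'])
for n in ['scene','top','wrist']:
    c=cams.get_calibration(n); print(n,c)
    im=cams.camera(n); cv2.imwrite(f'pics/{n}0.png',im[:,:,::-1])
E
```

```text
pics
{'time_s': 0.0, 'joints': array([-1.32413824e+00,  8.79654465e-02,  1.37226385e+00,  4.93970821e-06,
        1.68360519e+00, -1.03116250e-01]), 'joint_velocities': array([ 1.00493846e-03,  7.09060050e-04, -4.60105203e-05, -2.02274741e-04,
        1.13583152e-03,  8.20445202e-04]), 'joint_torque': array([ 2.26322933e-03, -3.40171659e+01, -3.02429545e+01,  7.20640970e-02,
        3.29431461e-02, -1.74199740e-04]), 'tcp_pos': array([ 0.18832918, -0.51615782,  0.20429362]), 'tcp_rot': array([-7.35585445e-04,  8.19354823e-01, -5.73285634e-01, -8.45797972e-04]), 'ft_force': array([-0.6196684 ,  0.10155667, -0.80372377]), 'torque': array([ 0.03145041, -0.00885991, -0.0742846 ]), 'gripper_width': 0.9975177013928955}
<Robot object at 0x7ff5a5d6fa10> ['MotionError', 'hold_point_z']
scene {'K': array([[383.93703598,   0.        , 321.88698976],
       [  0.        , 383.93703598, 200.84485874],
       [  0.        ,   0.        ,   1.        ]]), 'k1': -0.0723373810096908, 'eye': array([ 0.92495553, -0.49364386,  0.85955308]), 'rotation': array([-0.29860111,  0.90663019,  0.28455646, -0.08880712])}
top {'K': array([[408.08826395,   0.        , 322.11327661],
       [  0.        , 408.08826395, 198.44730897],
       [  0.        ,   0.        ,   1.        ]]), 'k1': -0.05535369619060579, 'eye': array([ 0.45941364, -0.04995809,  0.9826907 ]), 'rotation': array([ 0.06825453, -0.65959209,  0.74467288, -0.07577531])}
wrist {'K': array([[301.77191161,   0.        , 320.4814194 ],
       [  0.        , 301.77191161, 196.82339956],
       [  0.        ,   0.        ,   1.        ]]), 'k1': -0.026178018993936965, 'eye': array([ 0.26430575, -0.48928883,  0.38474762]), 'rotation': array([ 0.11388029,  0.81142763, -0.56755322, -0.08062154])}
```

View pics/scene0.png

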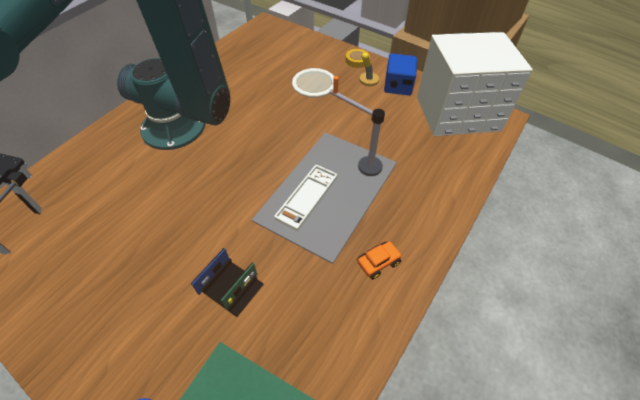

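View pics/top0.png

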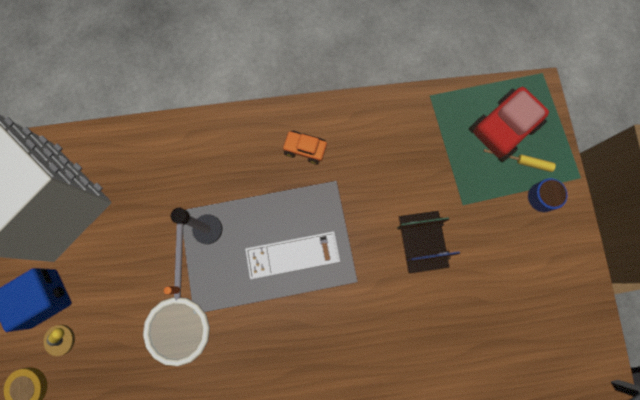

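View pics/wrist0.png

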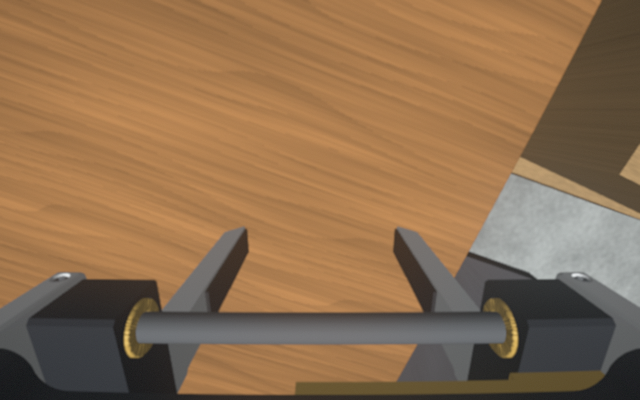

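```bash
cat > h.py <<'E'
import numpy as np, cv2
from scipy.spatial.transform import Rotation as R
def rot(q): return R.from_quat([q[1],q[2],q[3],q[0]])
def proj(c,P):
    P=np.atleast_2d(P); p=(P-c['eye'])@rot(c['rotation']).as_matrix()
    s=p[:,:2]/p[:,2:]; r2=(s**2).sum(1,keepdims=True); s=s*(1+c['k1']*r2)
    return s@c['K'][:2,:2].T+c['K'][:2,2]
def ray(c,uv):
    u=(np.array(uv,float)-c['K'][:2,2])/np.diag(c['K'])[:2]; s=u.copy()
    for _ in range(20): s=u/(1+c['k1']*(s@s))
    d=rot(c['rotation']).as_matrix()@np.array([s[0],s[1],1]); return d/np.linalg.norm(d)
def atz(c,uv,z):
    d=ray(c,uv); return c['eye']+d*(z-c['eye'][2])/d[2]
def tri(obs):
    A=np.zeros((3,3));b=np.zeros(3)
    for c,uv in obs:
        d=ray(c,uv);M=np.eye(3)-np.outer(d,d);A+=M;b+=M@c['eye']
    X=np.linalg.solve(A,b); return X,[np.round(proj(c,X)[0]-uv,1) for c,uv in obs]
E
python3 - <<'E'
import cv2
t=cv2.imread('pics/top0.png'); s=cv2.imread('pics/scene0.png')
cv2.imwrite('pics/t_rack.png',cv2.resize(t[200:280,390:470],None,fx=7,fy=7,interpolation=cv2.INTER_CUBIC))
cv2.imwrite('pics/t_tray.png',cv2.resize(t[170:315,140:360],None,fx=3.6,fy=3.6,interpolation=cv2.INTER_CUBIC))
cv2.imwrite('pics/s_rack.png',cv2.resize(s[240:320,185:270],None,fx=7,fy=7,interpolation=cv2.INTER_CUBIC))
E
```

```text
(no output)
```

View pics/t_rack.png

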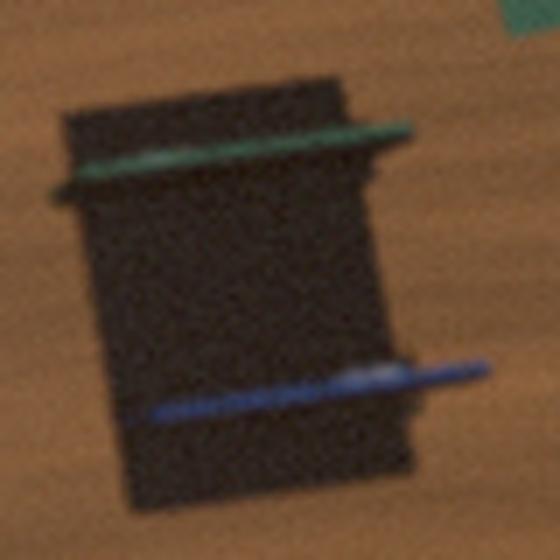

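View pics/t_tray.png

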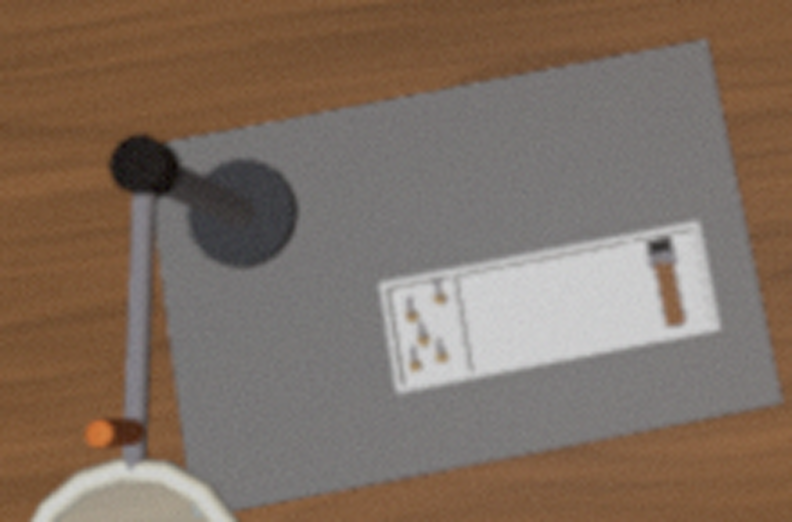

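View pics/s_rack.png

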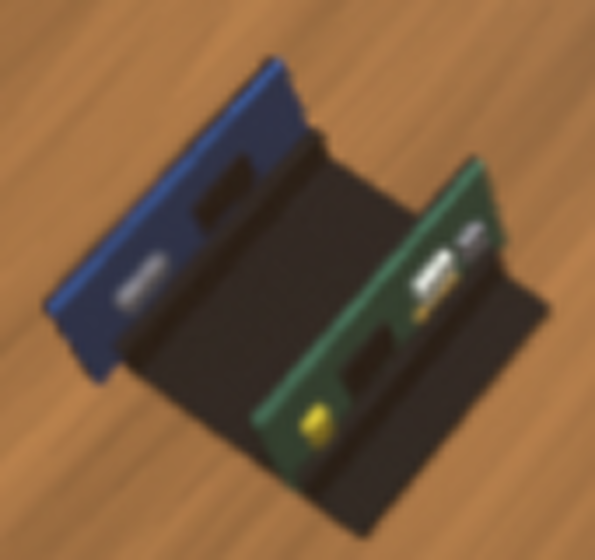

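```bash
python3 - <<'E'
from h import *
from cell import cams,status
t=cams.get_calibration('top'); s=cams.get_calibration('scene')
f=lambda x,y,o,k:(o[0]+(x-k/2+.5)/k, o[1]+(y-k/2+.5)/k)
T=lambda x,y:f(x,y,(390,200),7); S=lambda x,y:f(x,y,(185,240),7)
A=tri([(t,T(412,130)),(s,S(258,415))]);B=tri([(t,T(85,168)),(s,S(477,163))])
print('green top ends',A,B, np.linalg.norm(A[0]-B[0]), np.degrees(np.arctan2(*(B[0]-A[0])[:2])))
C=tri([(t,T(487,370)),(s,S(50,308))]);D=tri([(t,T(150,412)),(s,S(275,65))])
print('blue top ends',C,D)
G=lambda x,y:f(x,y,(140,170),3.6)
c=[atz(t,G(*p),.008) for p in [(150,145),(707,42),(780,402),(195,512)]]; print('base',c)
c=[atz(t,G(*p),.024) for p in [(380,283),(700,222),(720,328),(398,393)]]; print('tray',c, np.mean(c,0))
print('foot',atz(t,G(243,213),.01),'hub',atz(t,G(145,165),.215), 'knob',atz(t,G(98,433),.257))
print('lens',atz(t,(176,331),.205), 'lens tri',tri([(t,(176,331)),(s,(315,82))]))
E
```

```text
green top ends (array([ 0.56858908, -0.35269038,  0.06226963]), [array([-0.3, -0.2]), array([-0.3,  0. ])]) (array([ 0.56840726, -0.24509404,  0.06209326]), [array([0.3, 0.2]), array([ 0.4, -0.1])]) 0.10759663455114031 -0.09681565966758848
blue top ends (array([ 0.48814882, -0.36424626,  0.05960104]), [array([-0., -0.]), array([-0.,  0.])]) (array([ 0.4873357 , -0.2549092 ,  0.05888082]), [array([0.7, 0.5]), array([ 0.8, -0.1])])
base [array([0.67328602, 0.2722269 , 0.008     ]), array([ 0.69872651, -0.11185221,  0.008     ]), array([ 0.45330006, -0.12837214,  0.008     ]), array([0.42840299, 0.25655398, 0.008     ])]
tray [array([0.56013011, 0.12131054, 0.024     ]), array([ 0.57475627, -0.0907949 ,  0.024     ]), array([ 0.50479745, -0.09494383,  0.024     ]), array([0.48838456, 0.11583199, 0.024     ])] [0.5320171  0.01285095 0.024     ]
foot [0.61902571 0.2113982  0.01      ] hub [0.61735181 0.20704844 0.215     ] knob [0.47902926 0.22337578 0.257     ]
lens [0.40390645 0.23004062 0.205     ] lens tri (array([0.40456748, 0.23265437, 0.2006635 ]), [array([-0.6, -0.5]), array([-0.5,  0.1])])
```

```bash
cat > plan.py <<'E'
# plan.py: prints rows from the current pose to target TCP pos + tool x dir/z dir
import numpy as np
from h import *
from cell import status
def orient(xdir,zdir):
    z=np.array(zdir,float);z/=np.linalg.norm(z);x=np.array(xdir,float);x-=z*(x@z);x/=np.linalg.norm(x)
    return R.from_matrix(np.c_[x,np.cross(z,x),z])
def tilt(yaw,phi):
    """tool x along heading yaw (deg), tool leaned by phi deg: fingers point down and toward heading"""
    y=np.radians(yaw);p=np.radians(phi);h=np.array([np.cos(y),np.sin(y),0]);u=np.array([0,0,1.])
    return orient(h*np.cos(p)+u*np.sin(p), -u*np.cos(p)+h*np.sin(p))
def plan(pos,rt,g,step=45,stepa=8.4):
    s=status.state();p=s['tcp_pos'];r=rot(s['tcp_rot'])
    d=np.array(pos)-p; rv=(r.inv()*rt).as_rotvec(degrees=True)
    n=max(1,int(np.ceil(max(np.linalg.norm(d)*1000/step,np.linalg.norm(rv)/stepa))))
    print('t',round(s['time_s'],2),'tcp',p.round(4),'dist',(d*1000).round(1),'rot',rv.round(2),'f',s['ft_force'].round(1),'w',round(s['gripper_width']*94,1),'rows',n)
    out=[]
    for k in range(min(n,5)):
        rk=r*R.from_rotvec(rv*k/n,degrees=True)
        sh=rk.inv().apply(d/n)*1000
        out.append([round(v,1) for v in (*(rv/n),*sh)]+[g])
    print(str(out).replace(' ',''))
E
python3 - <<'E'
from plan import *
plan([.53,-.38,.22],tilt(0,0),0.2)
E
```

```text
t 0.15 tcp [ 0.1884 -0.5163  0.2046] dist [341.6 136.3  15.4] rot [ -0.07   0.08 -69.96] f [ 0.1 -0.2 -0.6] w 94.2 rows 9
[[np.float64(-0.0),np.float64(0.0),np.float64(-7.8),np.float64(-1.2),np.float64(-40.9),np.float64(-1.7),0.2],[np.float64(-0.0),np.float64(0.0),np.float64(-7.8),np.float64(4.3),np.float64(-40.6),np.float64(-1.7),0.2],[np.float64(-0.0),np.float64(0.0),np.float64(-7.8),np.float64(9.8),np.float64(-39.7),np.float64(-1.7),0.2],[np.float64(-0.0),np.float64(0.0),np.float64(-7.8),np.float64(15.0),np.float64(-38.0),np.float64(-1.7),0.2],[np.float64(-0.0),np.float64(0.0),np.float64(-7.8),np.float64(20.0),np.float64(-35.6),np.float64(-1.7),0.2]]
```

```bash
sed -i 's/round(v,1) for/float(round(v,1)) for/' plan.py; python3 -m pendant '[[0,0,-7.8,-1,-41,-2,0.2],[0,0,-7.8,4,-41,-2,0.2],[0,0,-7.8,10,-40,-2,0.2],[0,0,-7.8,15,-38,-2,0.2],[0,0,-7.8,20,-36,-2,0.2]]'
python3 - <<'E'
from plan import *
plan([.53,-.38,.22],tilt(0,0),0.2)
E
```

```text
time_s: 0.65
tcp_pos: [0.3789, -0.4381, 0.2115]
tcp_rot: [-0.002, 0.966, -0.26, -0.003]
ft_force: [0.4, 0.3, -0.5]
gripper_width: 0.618
t 0.65 tcp [ 0.3789 -0.4381  0.2115] dist [151.1  58.1   8.5] rot [ -0.22   0.33 -30.15] f [ 0.4  0.3 -0.5] w 58.1 rows 4
[[-0.1,0.1,-7.5,25.3,-31.5,-2.2,0.2],[-0.1,0.1,-7.5,29.3,-27.9,-2.2,0.2],[-0.1,0.1,-7.5,32.7,-23.9,-2.2,0.2],[-0.1,0.1,-7.5,35.5,-19.4,-2.2,0.2]]
```

```bash
python3 -m pendant '[[0,0,-7.5,25,-32,-2,0.2],[0,0,-7.5,29,-28,-2,0.2],[0,0,-7.5,33,-24,-2,0.2],[0,0,-7.5,36,-19,-2,0.2],[0,0,0,0,0,0,0.2]]'
python3 - <<'E'
from plan import *
from cell import cams
import pickle
c=cams.get_calibration('wrist'); im=cams.camera('wrist'); cv2.imwrite('pics/w1.png',im[:,:,::-1]); pickle.dump(c,open('w1.pkl','wb'))
plan([.62,-.37,.22],tilt(0,0),0.2)
E
```

```text
time_s: 1.15
tcp_pos: [0.5393, -0.3714, 0.2158]
tcp_rot: [-0.005, 1.0, 0.014, -0.003]
ft_force: [0.4, -0.1, 0.5]
gripper_width: 0.602
t 1.2 tcp [ 0.5373 -0.3726  0.2158] dist [82.7  2.6  4.2] rot [-0.48  0.48  1.36] f [-0.1 -0.3 -0.6] w 56.2 rows 2
[[-0.2,0.2,0.7,41.3,-0.4,-2.4,0.2],[-0.2,0.2,0.7,41.3,-0.8,-2.3,0.2]]
```

View pics/w1.png

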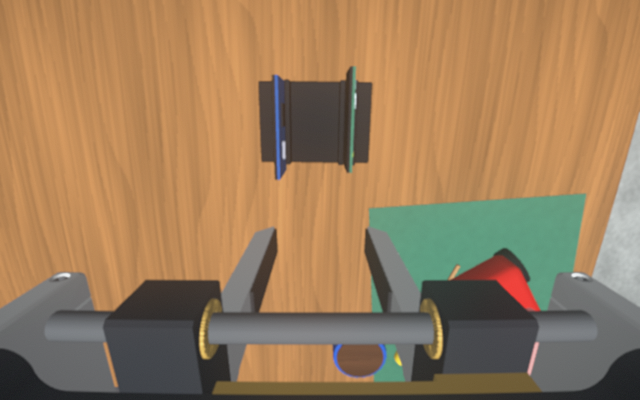

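```bash
python3 -m pendant '[[0,0,0.7,42,30,20,0.2],[0,0,0.7,42,30,20,0.2],[0,0,0,0,0,0,0.2]]'
python3 - <<'E'
from plan import *
from cell import cams
import pickle
c=cams.get_calibration('wrist'); im=cams.camera('wrist'); cv2.imwrite('pics/w2.png',im[:,:,::-1]); pickle.dump(c,open('w2.pkl','wb'))
a=cv2.imread('pics/w1.png')[55:185,240:390];b=im[:,:,::-1][40:220,200:360]
cv2.imwrite('pics/w1c.png',cv2.resize(a,None,fx=4,fy=4,interpolation=cv2.INTER_CUBIC))
E
```

```text
time_s: 1.5
tcp_pos: [0.6128, -0.4281, 0.1687]
tcp_rot: [-0.007, 1.0, -0.004, -0.01]
ft_force: [-1.2, 0.7, -2.9]
gripper_width: 0.604
```

View pics/w2.png

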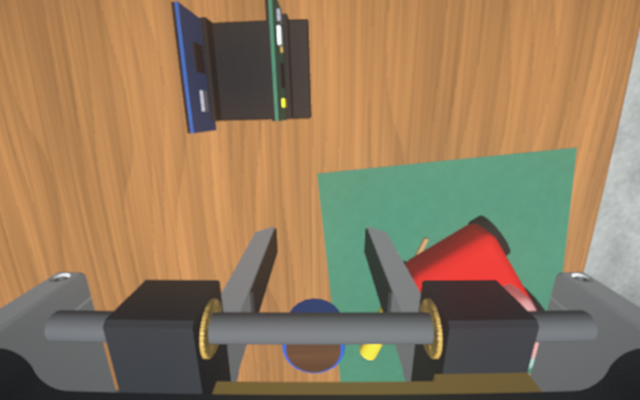

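View pics/w1c.png

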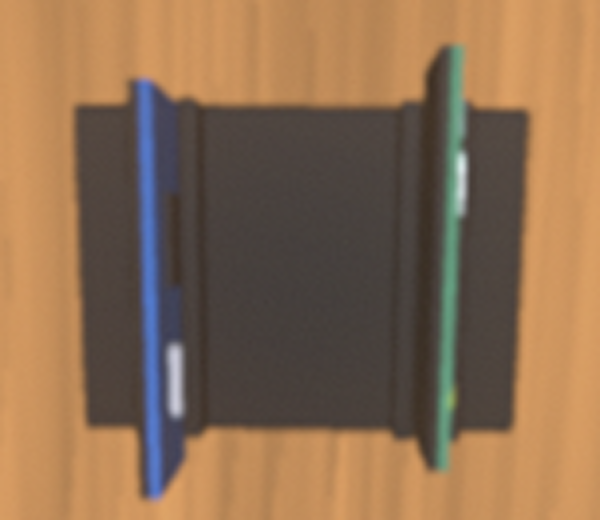

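```bash
python3 - <<'E'
from h import *
from cell import cams
import pickle
t=cams.get_calibration('top'); s=cams.get_calibration('scene')
w1=pickle.load(open('w1.pkl','rb'));w2=pickle.load(open('w2.pkl','rb'))
f=lambda x,y,o,k:(o[0]+(x-k/2+.5)/k, o[1]+(y-k/2+.5)/k)
T=lambda x,y:f(x,y,(390,200),7); S=lambda x,y:f(x,y,(185,240),7);W=lambda x,y:f(x,y,(240,55),4)
A=tri([(t,T(412,130)),(s,S(258,415)),(w1,W(441,468))]);print(A)
print(tri([(t,T(412,130)),(w1,W(441,468)),(w2,(276,119))]))
B=tri([(t,T(85,168)),(s,S(477,163)),(w1,W(456,46))]);print(B)
for z in (.06,.066): print(z,atz(w1,W(441,468),z),atz(w1,W(456,46),z),atz(w1,W(149,498),z),atz(w1,W(143,80),z), atz(w2,(276,119),z))
print('rack base corners', [atz(w1,W(*p),.006).round(4) for p in [(77,106),(528,110),(512,431),(88,426)]])
b=cv2.imread('pics/w2.png')[0:140,160:320]
cv2.imwrite('pics/w2c.png',cv2.resize(b,None,fx=4.5,fy=4.5,interpolation=cv2.INTER_CUBIC))
E
```

```text
(array([ 0.5695559 , -0.35344139,  0.06412852]), [array([ 0.2, -0.7]), array([-0.4,  0.2]), array([-1. , -1.5])])
(array([ 0.56970458, -0.35442861,  0.06086131]), [array([ 0.2, -0.6]), array([-1.2, -1.2]), array([0.1, 0.7])])
(array([ 0.56865685, -0.24508519,  0.06244832]), [array([0.3, 0.1]), array([ 0.4, -0.1]), array([-0.4,  0.1])])
0.06 [ 0.57120776 -0.35588198  0.06      ] [ 0.56925931 -0.24466415  0.06      ] [ 0.48842531 -0.36698002  0.06      ] [ 0.48787495 -0.25513324  0.06      ] [ 0.56950742 -0.35384498  0.06      ]
0.066 [ 0.5706271  -0.35476149  0.066     ] [ 0.56871336 -0.24552476  0.066     ] [ 0.48931924 -0.36566184  0.066     ] [ 0.48877868 -0.25580737  0.066     ] [ 0.57049603 -0.35377888  0.066     ]
rack base corners [array([ 0.4595, -0.257 ,  0.006 ]), array([ 0.5971, -0.2545,  0.006 ]), array([ 0.5989, -0.3531,  0.006 ]), array([ 0.4607, -0.3554,  0.006 ])]
```

View pics/w2c.png

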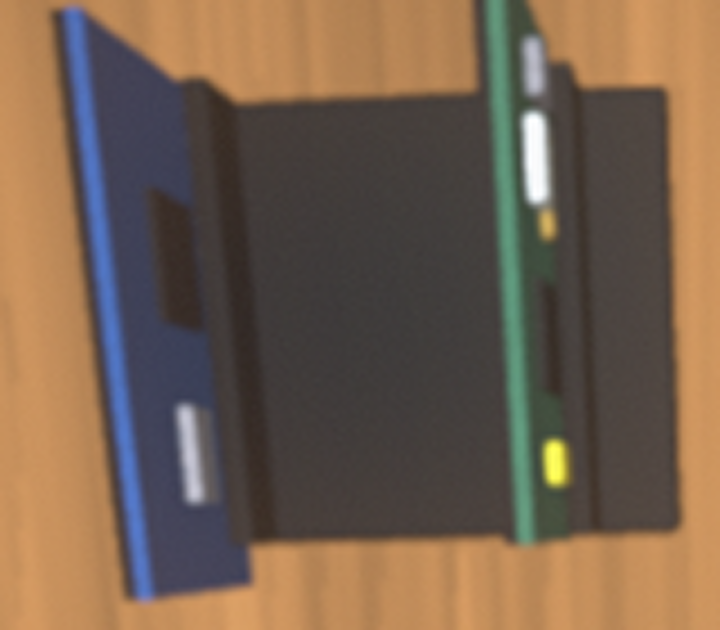

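```bash
python3 - <<'E'
from plan import *
plan([.5697,-.300,.10],tilt(1,0),0)
E
```

```text
t 1.55 tcp [ 0.6115 -0.4274  0.1732] dist [-41.8 127.4 -73.2] rot [-0.74  1.02 -1.4 ] f [0.1 0.7 0. ] w 56.3 rows 4
[[-0.2,0.3,-0.4,-10.3,-31.5,18.9,0],[-0.2,0.3,-0.4,-10.2,-31.7,18.7,0],[-0.2,0.3,-0.4,-10.1,-31.8,18.6,0],[-0.2,0.3,-0.4,-10.0,-31.9,18.4,0]]
```

```bash
python3 -m pendant '[[-0.2,0.3,-0.4,-10,-32,19,0],[-0.2,0.3,-0.4,-10,-32,19,0],[-0.2,0.3,-0.4,-10,-32,18,0],[-0.2,0.3,-0.4,-10,-32,15,0],[0,0,0,0,0,0,0]]'
python3 - <<'E'
from plan import *
from cell import cams
import pickle
c=cams.get_calibration('wrist'); im=cams.camera('wrist'); cv2.imwrite('pics/w3.png',im[:,:,::-1]); pickle.dump(c,open('w3.pkl','wb'))
plan([.5697,-.300,.048],tilt(1,0),0,step=20)
E
```

```text
time_s: 2.05
tcp_pos: [0.5612, -0.2993, 0.1071]
tcp_rot: [0.004, 1.0, 0.004, 0.004]
ft_force: [-0.3, -0.2, 0.0]
gripper_width: 0.498
t 2.1 tcp [ 0.5631 -0.3023  0.1099] dist [  6.6   2.3 -61.9] rot [ 0.7  -0.71 -0.57] f [-0.1 -0.2 -0.1] w 47.0 rows 4
[[0.2,-0.2,-0.1,1.5,-0.8,15.5,0],[0.2,-0.2,-0.1,1.5,-0.7,15.5,0],[0.2,-0.2,-0.1,1.6,-0.7,15.5,0],[0.2,-0.2,-0.1,1.6,-0.6,15.5,0]]
```

View pics/w3.png

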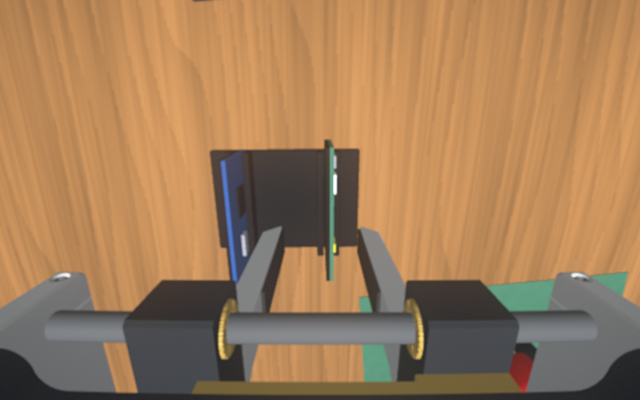

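```bash
python3 - <<'E'
from h import *
import pickle
c=pickle.load(open('w3.pkl','rb'))
im=cv2.imread('pics/w3.png')
cv2.imwrite('pics/w3c.png',cv2.resize(im[130:290,270:390],None,fx=4,fy=4,interpolation=cv2.INTER_CUBIC))
for uv in [(328.5,141),(330.3,280)]: print(atz(c,uv,.066))
E
```

```text
[ 0.56698965 -0.24094549  0.066     ]
[ 0.57034714 -0.35528668  0.066     ]
```

View pics/w3c.png

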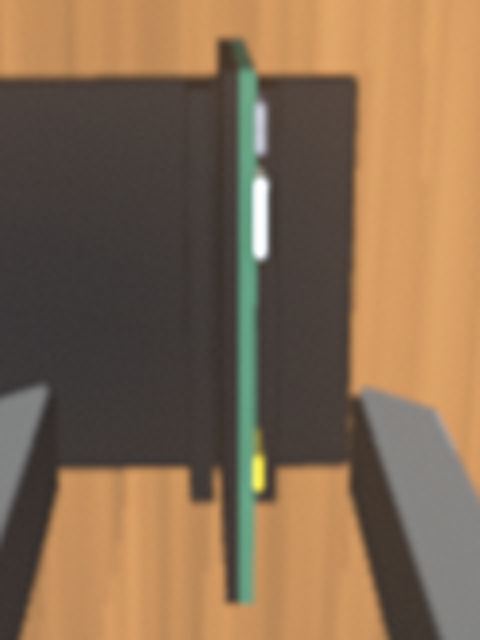

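```bash
python3 - <<'E'
from plan import *
import pickle
c=pickle.load(open('w3.pkl','rb'))
for uv in [(331.1,146.6),(331.1,280.2)]: print(atz(c,uv,.066))
plan([.570,-.300,.048],tilt(1,0),0,step=20)
E
```

```text
[ 0.56894657 -0.24496576  0.066     ]
[ 0.57101707 -0.35547417  0.066     ]
t 2.1 tcp [ 0.5631 -0.3023  0.1099] dist [  6.9   2.3 -61.9] rot [ 0.7  -0.71 -0.57] f [-0.1 -0.2 -0.1] w 47.0 rows 4
[[0.2,-0.2,-0.1,1.5,-0.8,15.5,0],[0.2,-0.2,-0.1,1.6,-0.7,15.5,0],[0.2,-0.2,-0.1,1.6,-0.7,15.5,0],[0.2,-0.2,-0.1,1.7,-0.6,15.5,0]]
```

```bash
python3 -m pendant '[[0.2,-0.2,-0.1,1.6,-0.8,15.5,0],[0.2,-0.2,-0.1,1.6,-0.7,15.5,0],[0.2,-0.2,-0.1,1.6,-0.6,15.5,0],[0,0,0,0,0,0,0]]'
python3 - <<'E'
from plan import *
plan([.570,-.300,.048],tilt(1,0),0,step=20)
E
```

```text
time_s: 2.5
tcp_pos: [0.5704, -0.3063, 0.0675]
tcp_rot: [0.005, 1.0, 0.004, 0.006]
ft_force: [-1.3, 0.1, -0.8]
gripper_width: 0.495
t 2.5 tcp [ 0.5704 -0.3063  0.0675] dist [ -0.4   6.3 -19.5] rot [ 0.56 -0.69 -0.55] f [-1.3  0.1 -0.8] w 46.5 rows 2
[[0.3,-0.3,-0.3,-0.3,-3.2,9.7,0],[0.3,-0.3,-0.3,-0.2,-3.2,9.7,0]]
```

```bash
python3 -m pendant '[[0.3,-0.3,-0.3,-0.3,-3.2,9.7,0],[0.3,-0.3,-0.3,-0.2,-3.2,9.7,0],[0,0,0,0,0,0,0]]'
python3 - <<'E'
from plan import *
from cell import cams
for i in range(3):
  plan([.570,-.300,.048],tilt(1,0),0,step=20)
  if i==0: im=cams.camera('wrist'); cv2.imwrite('pics/w4.png',im[:,:,::-1])
E
```

```text
time_s: 2.8
tcp_pos: [0.5704, -0.3009, 0.0452]
tcp_rot: [-0.001, 1.0, 0.009, -0.0]
ft_force: [-0.1, 1.1, -0.1]
gripper_width: 0.501
t 2.8 tcp [ 0.5704 -0.3009  0.0452] dist [-0.4  0.9  2.8] rot [-0.12  0.02  0.02] f [-0.1  1.1 -0.1] w 47.1 rows 1
[[-0.1,0.0,0.0,-0.4,-0.9,-2.8,0]]
t 2.85 tcp [ 0.5706 -0.3011  0.0459] dist [-0.6  1.1  2.1] rot [-0.08 -0.03  0.02] f [0.4 0.1 0.9] w 47.2 rows 1
[[-0.1,-0.0,0.0,-0.6,-1.1,-2.1,0]]
t 2.85 tcp [ 0.5706 -0.3011  0.0459] dist [-0.6  1.1  2.1] rot [-0.08 -0.03  0.02] f [0.4 0.1 0.9] w 47.2 rows 1
[[-0.1,-0.0,0.0,-0.6,-1.1,-2.1,0]]
```

View pics/w4.png

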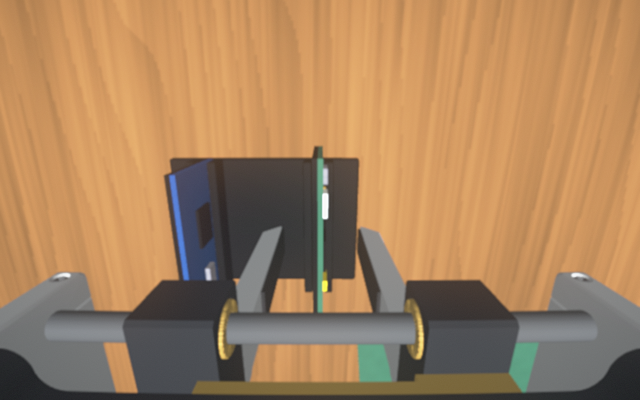

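Green edge (column ~320) sits midway between the fingers, and the fingertips are at about board mid-length. Nudge up and close.

```bash
python3 -m pendant '[[0,0,0,-0.5,-1,-2,0],[0,0,0,0,0,0,-1],[0,0,0,0,0,0,-1],[0,0,0,0,0,0,-1],[0,0,0,0,0,0,-1]]'; python3 -m pendant '[[0,0,0,0,0,0,-1],[0,0,0,0,0,0,-1],[0,0,0,0,0,0,-1]]'
python3 - <<'E'
from plan import *
plan([.570,-.300,.048],tilt(1,0),0,step=20)
E
```

```text
time_s: 3.35
tcp_pos: [0.5712, -0.3005, 0.0502]
tcp_rot: [0.0, 1.0, 0.009, 0.002]
ft_force: [-0.9, -0.6, -0.2]
gripper_width: 0.194
time_s: 3.65
tcp_pos: [0.5703, -0.3007, 0.0507]
tcp_rot: [0.0, 1.0, 0.009, 0.001]
ft_force: [-0.1, -0.2, 0.0]
gripper_width: 0.061
t 3.65 tcp [ 0.5703 -0.3007  0.0507] dist [-0.3  0.7 -2.7] rot [ 0.06 -0.1   0.03] f [-0.1 -0.2  0. ] w 5.8 rows 1
[[0.1,-0.1,0.0,-0.2,-0.7,2.7,0]]
```

```bash
python3 -m pendant '[[0,0,0,0,0,-10,-1],[0,0,0,0,0,-20,-1],[0,0,0,0,0,-25,-1],[0,0,0,0,0,-30,-1],[0,0,0,0,0,0,-1]]'
python3 - <<'E'
from plan import *
from cell import cams
import pickle
c=cams.get_calibration('wrist');im=cams.camera('wrist'); cv2.imwrite('pics/w5.png',im[:,:,::-1]); pickle.dump(c,open('w5.pkl','wb'))
im=cams.camera('scene'); cv2.imwrite('pics/s5.png',cv2.resize(im[200:330,150:310,::-1],None,fx=4,fy=4))
plan([.532,-.02,.22],tilt(4,0),-1)
E
```

```text
time_s: 4.15
tcp_pos: [0.5703, -0.3, 0.1383]
tcp_rot: [-0.001, 1.0, 0.009, 0.001]
ft_force: [1.1, 0.0, 0.0]
gripper_width: 0.063
t 4.25 tcp [ 0.5679 -0.2986  0.1328] dist [-35.9 278.6  87.2] rot [-0.35  0.35 -2.96] f [-0.4 -0.3 -1.4] w 5.6 rows 7
[[-0.0,0.0,-0.4,-4.5,-40.0,-12.2,-1],[-0.0,0.0,-0.4,-4.2,-40.0,-12.2,-1],[-0.0,0.0,-0.4,-3.9,-40.0,-12.3,-1],[-0.0,0.0,-0.4,-3.6,-40.0,-12.3,-1],[-0.0,0.0,-0.4,-3.3,-40.0,-12.4,-1]]
```

View pics/w5.png

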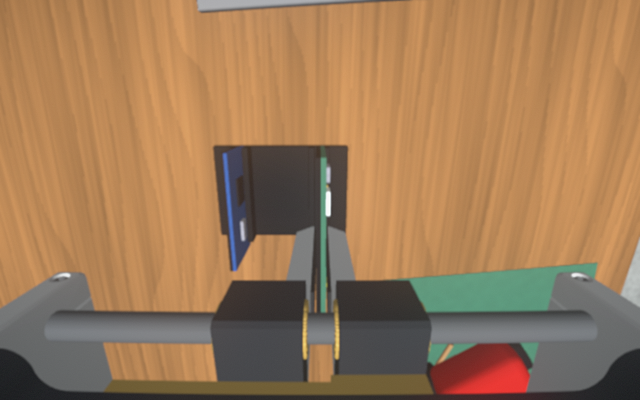

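View pics/s5.png

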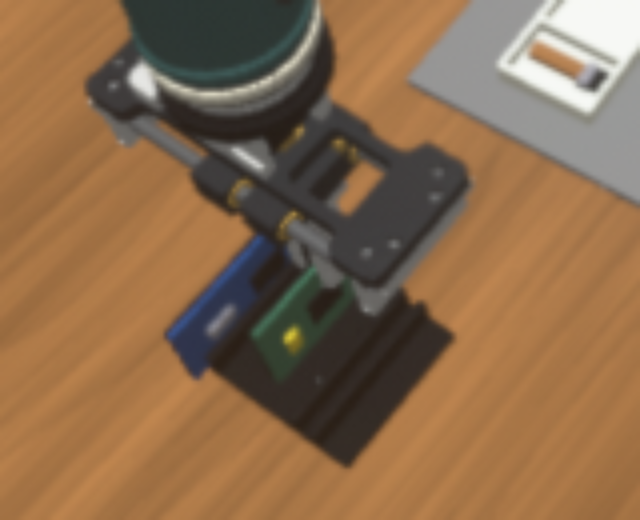

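```bash
python3 -m pendant '[[0,0,-0.4,-4,-40,-14,-1],[0,0,-0.4,-4,-40,-14,-1],[0,0,-0.4,-4,-40,-14,-1],[0,0,-0.4,-4,-40,-14,-1],[0,0,0,0,0,0,-1]]'
python3 - <<'E'
from plan import *
from cell import cams
import pickle
c=cams.get_calibration('wrist');im=cams.camera('wrist'); cv2.imwrite('pics/w6.png',im[:,:,::-1]); pickle.dump(c,open('w6.pkl','wb'))
plan([.532,-.06,.20],tilt(4,0),-1)
E
```

```text
time_s: 4.75
tcp_pos: [0.5423, -0.1335, 0.1773]
tcp_rot: [-0.009, 1.0, 0.022, -0.013]
ft_force: [0.2, -0.4, -1.5]
gripper_width: 0.06
t 4.8 tcp [ 0.5418 -0.1354  0.1756] dist [-9.8 75.4 24.4] rot [-0.98  1.58 -1.64] f [-0.3 -0.4 -1.2] w 5.5 rows 2
[[-0.5,0.8,-0.8,-3.7,-38.1,-11.4,-1],[-0.5,0.8,-0.8,-3.0,-38.0,-11.8,-1]]
```

View pics/w6.png

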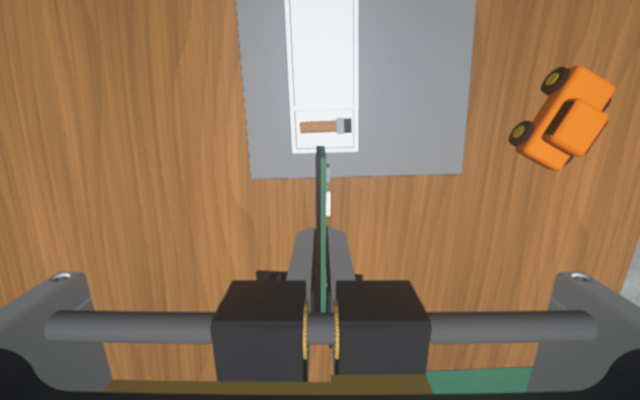

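```bash
python3 -m pendant '[[-0.4,0.8,-0.8,-4,-40,-12,-1],[-0.4,0.8,-0.8,-3,-40,-12,-1],[0,0,0,0,0,0,-1]]'
python3 - <<'E'
from plan import *
from cell import cams
import pickle
c=cams.get_calibration('wrist');im=cams.camera('wrist'); cv2.imwrite('pics/w7.png',im[:,:,::-1]); pickle.dump(c,open('w7.pkl','wb'))
plan([.532,-.06,.20],tilt(4,0),-1)
E
```

```text
time_s: 5.1
tcp_pos: [0.5294, -0.0569, 0.1934]
tcp_rot: [-0.002, 0.999, 0.033, -0.005]
ft_force: [0.0, -0.9, 0.1]
gripper_width: 0.06
t 5.15 tcp [ 0.5292 -0.0589  0.192 ] dist [ 2.8 -1.1  8. ] rot [-0.19  0.73 -0.38] f [-0.4 -0.6 -1.6] w 5.6 rows 1
[[-0.2,0.7,-0.4,2.6,1.2,-8.1,-1]]
```

View pics/w7.png

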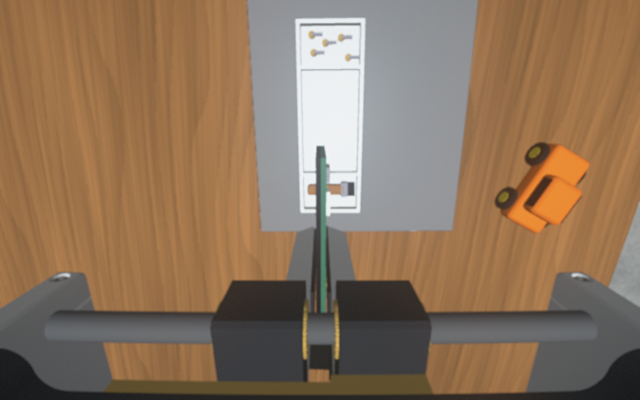

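```bash
python3 - <<'E'
import cv2
for n,(y0,y1) in {'w7':(10,130),'w6':(0,170)}.items():
    im=cv2.imread(f'pics/{n}.png'); x0=275
    cv2.imwrite(f'pics/{n}c.png',cv2.resize(im[y0:y1,x0:x0+110],None,fx=4.5 if n=='w7' else 3.5,fy=4.5 if n=='w7' else 3.5,interpolation=cv2.INTER_CUBIC))
im=cv2.imread('pics/w7.png')
cv2.imwrite('pics/w7d.png',cv2.resize(im[130:240,275:385],None,fx=4.5,fy=4.5,interpolation=cv2.INTER_CUBIC))
E
```

View pics/w7c.png

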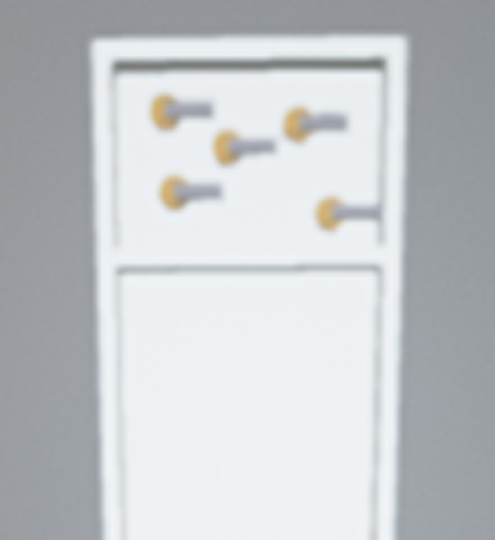

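View pics/w7d.png

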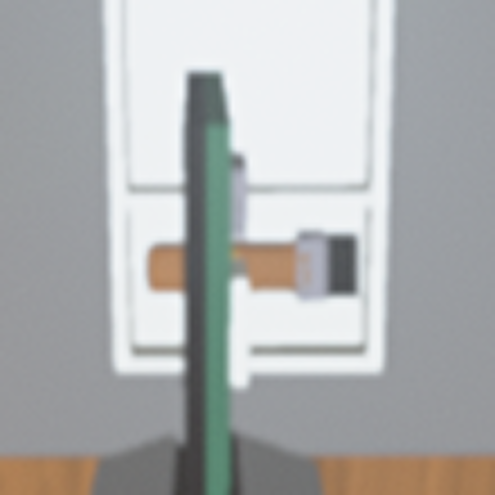

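View pics/w6c.png

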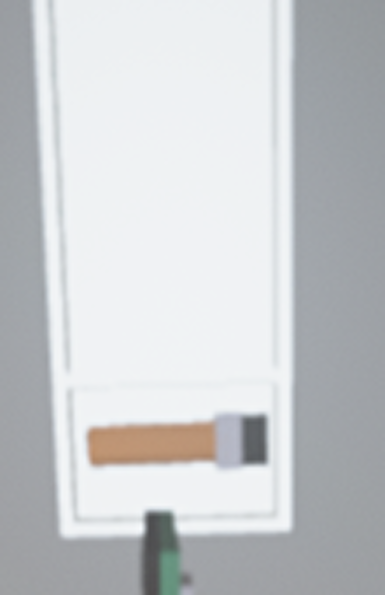

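```bash
cat > fit.py <<'E'
from h import *
import pickle
from cell import cams
from scipy.optimize import least_squares
w7=pickle.load(open('w7.pkl','rb'));w6=pickle.load(open('w6.pkl','rb'));t=cams.get_calibration('top')
f=lambda x,y,o,k:(o[0]+(x-k/2+.5)/k, o[1]+(y-k/2+.5)/k)
obs=[(w7,f(92,40,(275,10),4.5),(-.036,.108)),(w7,f(407,38,(275,10),4.5),(.036,.108)),
(w7,f(114,374,(275,130),4.5),(-.036,-.108)),(w7,f(384,374,(275,130),4.5),(.036,-.108)),
(w6,f(62,535,(275,0),3.5),(-.036,-.108)),(w6,f(291,529,(275,0),3.5),(.036,-.108))]
def tr(p,P): c,s=np.cos(p[2]),np.sin(p[2]); return np.array([p[0]+c*P[0]-s*P[1],p[1]+s*P[0]+c*P[1],.024])
def res(p,o): return np.concatenate([proj(c,tr(p,P))[0]-uv for c,uv,P in o])
if __name__=='__main__':
    for name,o in (('all',obs),('w7',obs[:4]),('w6',obs[4:])):
        r=least_squares(res,[.53,.013,.07],args=(o,)); print(name,r.x.round(4),np.degrees(r.x[2]).round(2),r.fun.round(1))
    for c,uv,P in obs: print(atz(c,uv,.024).round(4))
    print('board +y top end', atz(w7,f(217,122,(275,130),4.5),.192-.0507+.066), atz(w6,f(170,551,(275,0),3.5),.1756-.0507+.066))
    print(w7['eye'],w6['eye'])
E
python3 fit.py
```

```text
all [0.534  0.011  0.0726] 4.16 [ 0.4 -1.8 -0.3 -2.1  0.6  0.7 -0.6  0.5  0.2  1.8 -0.2  1.8]
w7 [0.5341 0.0101 0.0725] 4.15 [ 0.4 -0.8 -0.4 -1.1  0.6  1.4 -0.6  1.2]
w6 [0.5339 0.013  0.0725] 4.15 [ 0.2 -0.  -0.2 -0. ]
[0.49   0.1144 0.024 ]
[0.5627 0.1194 0.024 ]
[ 0.5052 -0.0985  0.024 ]
[ 0.5784 -0.0934  0.024 ]
[ 0.5056 -0.0973  0.024 ]
[ 0.5778 -0.0921  0.024 ]
board +y top end [ 0.52744272 -0.00164829  0.2073    ] [ 0.54195835 -0.0786836   0.1909    ]
[0.52642203 0.02235042 0.37403833] [ 0.5438582  -0.0564123   0.35899359]
```

```bash
cat > goal.py <<'E'
from plan import *
ST=np.array([.534,.0115]);YAW=4.15
def goal(phi,ex,ey,ez,g=-1,step=30,stepa=8.4,L=.0447):
    """board lower edge midpoint at station (ex,ey), height ez (mm)"""
    rt=tilt(YAW,phi);zt=rt.as_matrix()[:,2];y=np.radians(YAW);c,s=np.cos(y),np.sin(y)
    E=np.array([ST[0]+(c*ex-s*ey)/1000,ST[1]+(s*ex+c*ey)/1000,ez/1000])
    plan(E-L*zt,rt,g,step,stepa)
    st=status.state();r=rot(st['tcp_rot']).as_matrix();e=st['tcp_pos']+L*r[:,2];d=e-[*ST,0]
    print('edge now st x,y,z mm',((c*d[0]+s*d[1])*1000).round(1),((-s*d[0]+c*d[1])*1000).round(1),(e[2]*1000).round(1),'joints',st['joints'].round(2))
E
python3 -c "
from goal import *
goal(55,20,0,110)"
```

```text
t 5.15 tcp [ 0.5292 -0.0589  0.192 ] dist [-11.8  69.2 -56.3] rot [ 0.08 55.73 -0.58] f [-0.4 -0.6 -1.6] w 5.6 rows 7
[[0.0,8.0,-0.1,-1.0,-9.9,8.1,-1],[0.0,8.0,-0.1,-2.1,-9.9,7.9,-1],[0.0,8.0,-0.1,-3.1,-10.0,7.5,-1],[0.0,8.0,-0.1,-4.1,-10.0,7.0,-1],[0.0,8.0,-0.1,-5.0,-10.0,6.4,-1]]
edge now st x,y,z mm -10.4 -69.7 147.3 joints [-0.22  0.06  1.42 -0.    1.67 -0.28]
```

```bash
python3 -m pendant '[[0,8,-0.1,-1,-10,6,-1],[0,8,-0.1,-2,-10,6,-1],[0,8,-0.1,-3,-10,6,-1],[0,8,-0.1,-4,-10,6,-1],[0,8,-0.1,-5,-10,6,-1]]'
python3 -c "
from goal import *
goal(55,20,0,110)"
```

```text
time_s: 5.65
tcp_pos: [0.524, -0.0187, 0.1468]
tcp_rot: [-0.008, 0.94, 0.028, 0.34]
ft_force: [-0.1, 1.1, -0.6]
gripper_width: 0.062
t 5.65 tcp [ 0.524  -0.0187  0.1468] dist [ -6.6  29.  -11.1] rot [ 0.71 15.27 -0.36] f [-0.1  1.1 -0.6] w 5.8 rows 2
[[0.4,7.6,-0.2,-5.4,-14.7,2.7,-1],[0.4,7.6,-0.2,-5.7,-14.7,2.1,-1]]
edge now st x,y,z mm 16.4 -29.9 112.4 joints [-0.29 -0.45  2.1   0.29  0.85 -0.47]
```

```bash
python3 -m pendant '[[0.4,7.6,-0.2,-5,-15,2,-1],[0.4,7.6,-0.2,-6,-15,2,-1],[0,0,0,0,0,0,-1]]'
python3 -c "
from goal import *
from cell import cams
import pickle
goal(55,20,0,50)
c=cams.get_calibration('wrist');im=cams.camera('wrist'); cv2.imwrite('pics/w8.png',im[:,:,::-1]); pickle.dump(c,open('w8.pkl','wb'))
im=cams.camera('scene'); cv2.imwrite('pics/s8.png',cv2.resize(im[60:300,180:430,::-1],None,fx=2.5,fy=2.5))
"
```

```text
time_s: 5.95
tcp_pos: [0.504, 0.0093, 0.1115]
tcp_rot: [-0.018, 0.892, 0.028, 0.451]
ft_force: [-1.2, -0.3, -4.6]
gripper_width: 0.06
t 5.95 tcp [0.504  0.0093 0.1115] dist [ 13.5   1.  -35.9] rot [ 0.11  1.4  -0.53] f [-1.2 -0.3 -4.6] w 5.6 rows 2
[[0.1,0.7,-0.3,-10.4,0.1,16.1,-1],[0.1,0.7,-0.3,-10.6,0.0,15.9,-1]]
edge now st x,y,z mm 5.9 -0.1 85.0 joints [-0.3  -0.59  2.38  0.61  0.54 -0.76]
```

View pics/w8.png

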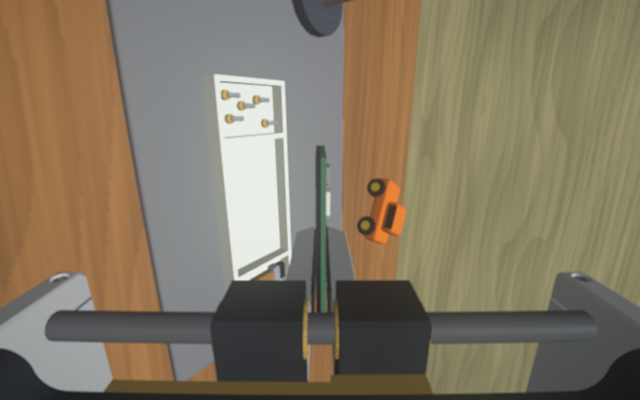

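View pics/s8.png

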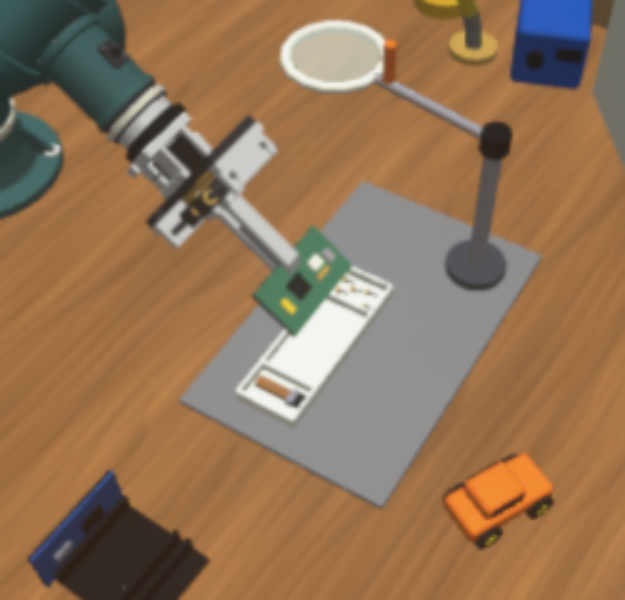

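```bash
python3 -m pendant '[[0.1,0.7,-0.3,-6,0,20,-1],[0.1,0.7,-0.3,-7,0,20,-1],[0,0,0,0,0,0,-1]]'
python3 -c "
from goal import *
from cell import cams
import pickle
c=cams.get_calibration('wrist');im=cams.camera('wrist'); cv2.imwrite('pics/w9.png',im[:,:,::-1]); pickle.dump(c,open('w9.pkl','wb'))
goal(55,25,0,38)
"
```

```text
time_s: 6.35
tcp_pos: [0.5552, -0.0006, 0.1171]
tcp_rot: [-0.007, 0.875, 0.035, 0.482]
ft_force: [0.9, 0.3, -1.2]
gripper_width: 0.062
t 6.4 tcp [ 0.5561 -0.001   0.1198] dist [-33.7  11.7 -56.2] rot [ 1.02 -2.89  0.92] f [ 0.7  0.5 -0.2] w 5.7 rows 3
[[0.3,-1.0,0.3,-21.6,-5.1,0.6,-1],[0.3,-1.0,0.3,-21.6,-4.9,1.0,-1],[0.3,-1.0,0.3,-21.6,-4.8,1.4,-1]]
edge now st x,y,z mm 59.0 -14.8 96.1 joints [-0.28 -0.43  2.33  0.84  0.38 -1.01]
```

View pics/w9.png

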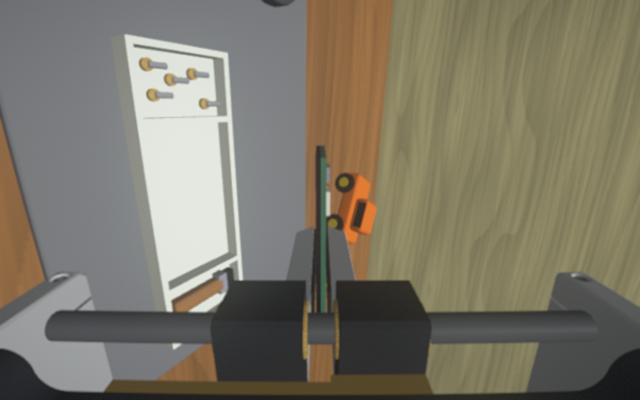

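```bash
python3 -m pendant '[[0.3,-1.5,0.2,-11,-4,0,-1],[0.3,-1.5,0.2,-11,-4,0,-1],[0,0,0,0,0,0,-1]]'
python3 -c "
from goal import *
goal(48,24,0,70)
"
```

```text
time_s: 6.7
tcp_pos: [0.5528, 0.002, 0.1161]
tcp_rot: [-0.008, 0.884, 0.035, 0.467]
ft_force: [0.7, 0.2, -0.6]
gripper_width: 0.063
t 6.7 tcp [0.5528 0.002  0.1161] dist [-28.    8.9 -16.2] rot [ 0.76 -7.62  0.74] f [ 0.7  0.2 -0.6] w 5.9 rows 2
[[0.4,-3.8,0.4,-14.3,-5.5,-6.8,-1],[0.4,-3.8,0.4,-14.8,-5.5,-5.8,-1]]
edge now st x,y,z mm 55.0 -11.4 90.8 joints [-0.27 -0.43  2.31  0.72  0.42 -0.89]
```

```bash
python3 -m pendant '[[0,-6,0,0,0,0,-1],[0,-6,0,0,0,0,-1],[0,0,0,0,0,0,-1],[0,0,0,0,0,0,-1]]'
python3 -c "
from goal import *
goal(45,24,0,70)
"
```

```text
time_s: 7.1
tcp_pos: [0.5592, -0.0001, 0.1282]
tcp_rot: [-0.003, 0.922, 0.036, 0.384]
ft_force: [-0.5, 0.3, -0.4]
gripper_width: 0.063
t 7.1 tcp [ 5.592e-01 -1.000e-04  1.282e-01] dist [-32.8  11.  -26.6] rot [ 1.02 -0.2   0.79] f [-0.5  0.3 -0.4] w 5.9 rows 2
[[0.5,-0.1,0.4,-20.6,-6.9,-2.1,-1],[0.5,-0.1,0.4,-20.7,-6.8,-2.0,-1]]
edge now st x,y,z mm 56.0 -14.2 96.8 joints [-0.22 -0.38  2.14  0.32  0.63 -0.49]
```

```bash
python3 -m pendant '[[0.5,0,0.4,-14,-5,-1.5,-1],[0.5,0,0.4,-14,-5,-1.5,-1],[0,0,0,-14,-5,-1.5,-1],[0,0,0,0,0,0,-1],[0,0,0,0,0,0,-1]]'
python3 -c "
from goal import *
goal(45,24,0,45)
"
```

```text
time_s: 7.6
tcp_pos: [0.5238, 0.0123, 0.1009]
tcp_rot: [-0.015, 0.921, 0.032, 0.388]
ft_force: [0.3, 0.5, 0.2]
gripper_width: 0.059
t 7.6 tcp [0.5238 0.0123 0.1009] dist [  2.6  -1.3 -24.3] rot [-0.01 -0.64 -0.15] f [0.3 0.5 0.2] w 5.6 rows 1
[[-0.0,-0.6,-0.1,-15.6,1.5,18.7,-1]]
edge now st x,y,z mm 21.9 1.5 69.6 joints [-0.23 -0.45  2.25  0.38  0.61 -0.53]
```

```bash
python3 -m pendant '[[0,-0.3,0,-7.5,0.8,9.5,-1],[0,-0.3,0,-7.5,0.8,9.5,-1],[0,0,0,0,0,0,-1],[0,0,0,0,0,0,-1]]'
python3 -c "
from goal import *
from cell import cams
import pickle
c=cams.get_calibration('wrist');im=cams.camera('wrist'); cv2.imwrite('pics/w10.png',im[:,:,::-1]); pickle.dump(c,open('w10.pkl','wb'))
im=cams.camera('scene'); cv2.imwrite('pics/s10.png',cv2.resize(im[130:250,240:370,::-1],None,fx=4.5,fy=4.5,interpolation=cv2.INTER_CUBIC))
goal(45,24,0,30)
"
```

```text
time_s: 8.0
tcp_pos: [0.528, 0.0102, 0.0752]
tcp_rot: [-0.014, 0.923, 0.032, 0.383]
ft_force: [0.8, 0.1, -1.2]
gripper_width: 0.06
t 8.1 tcp [0.5279 0.0102 0.0754] dist [ -1.5   0.7 -13.8] rot [ 0.03 -0.07 -0.17] f [-0.  -0.4 -1.2] w 6.0 rows 1
[[0.0,-0.1,-0.2,-10.8,-0.8,8.7,-1]]
edge now st x,y,z mm 25.5 -0.8 43.9 joints [-0.23 -0.4   2.27  0.42  0.55 -0.58]
```

View pics/w10.png

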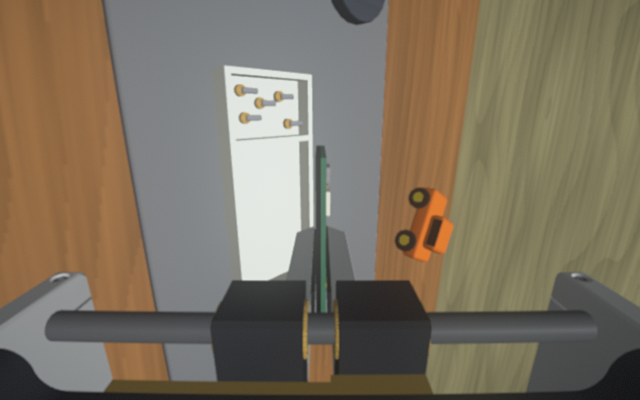

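View pics/s10.png

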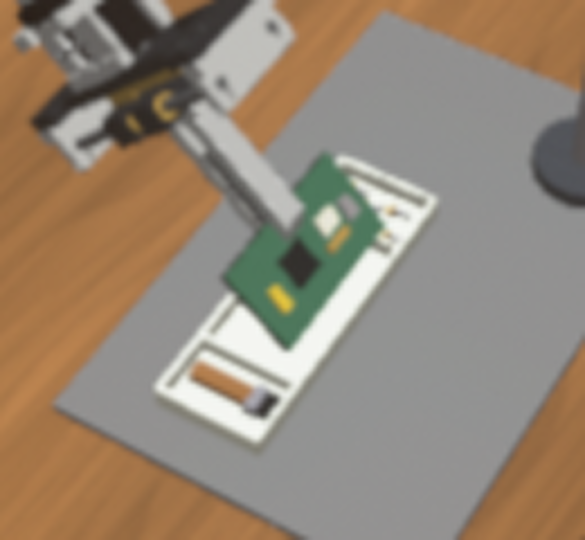

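```bash
cat > ov.py <<'E'
from goal import *
from cell import cams
def stp(P):
    y=np.radians(YAW);c,s=np.cos(y),np.sin(y);P=np.array(P,float)
    return np.array([ST[0]+c*P[0]-s*P[1],ST[1]+s*P[0]+c*P[1],P[2]])
def rect(x0,x1,y0,y1,z): return [stp((a/1000,b/1000,z/1000)) for a,b in [(x0,y0),(x1,y0),(x1,y1),(x0,y1)]]
def board(p,r,L=.0447):
    r=r.as_matrix();E=p+L*r[:,2];out=[]
    for n in (-3,3):
        out.append([E+r[:,0]*n/1000-r[:,2]*h/1000-r[:,1]*w/1000 for h,w in [(0,-55),(0,55),(60,55),(60,-55)]])
    return out
def draw(name,c,im,box,k,polys):
    x0,x1,y0,y1=box;o=cv2.resize(np.ascontiguousarray(im[y0:y1,x0:x1,::-1]),None,fx=k,fy=k,interpolation=cv2.INTER_CUBIC)
    for P,col in polys:
        q=(proj(c,np.array(P))-[x0,y0]+.5)*k-.5
        cv2.polylines(o,[np.round(q*16).astype(np.int32).reshape(-1,1,2)],True,col,1,cv2.LINE_AA,4)
    cv2.imwrite(f'pics/{name}.png',o)
def polys(b=True):
    s=status.state()
    P=[(rect(-32,32,-57,57,24),(0,0,255)),(rect(-36,36,-108,108,24),(0,0,255)),(rect(-32,32,-57,57,12),(255,0,255))]
    if b: P+=[(q,(0,255,255)) for q in board(s['tcp_pos'],rot(s['tcp_rot']))]
    return P
E
python3 - <<'E'
from ov import *
P=polys()
for n,b,k in [('scene',(240,370,130,250),6),('top',(230,350,210,290),6.5),('wrist',(200,360,60,240),3.3)]:
    c=cams.get_calibration(n);im=cams.camera(n);draw('ov1_'+n,c,im,b,k,P)
E
```

```text
(no output)
```

View pics/ov1_scene.png

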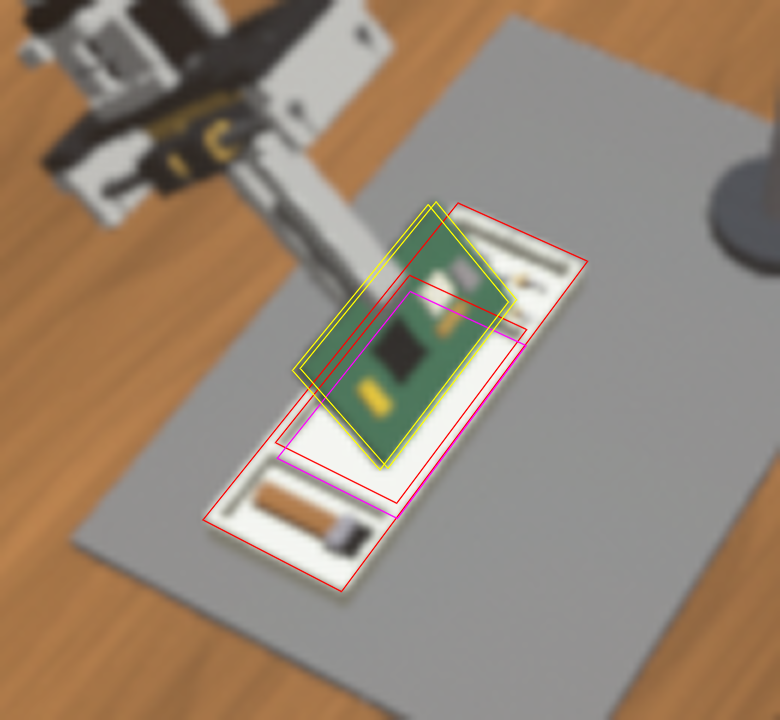

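View pics/ov1_top.png

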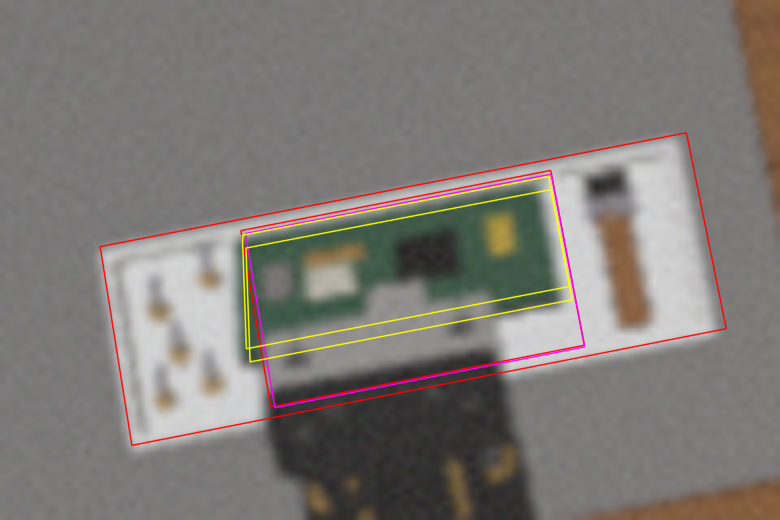

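View pics/ov1_wrist.png

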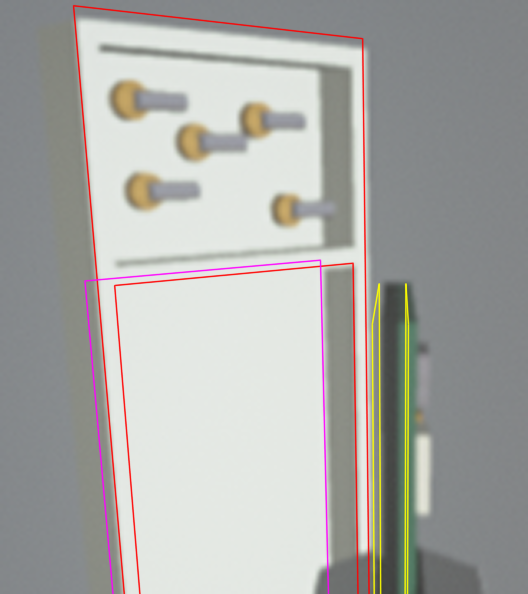

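```bash
python3 - <<'E'
from ov import *
for n,b,k in [('scene',(265,345,160,235),8),('top',(240,345,230,285),7.6)]:
    c=cams.get_calibration(n);a=np.mean([cams.camera(n).astype(float) for _ in range(4)],0)
    cv2.imwrite(f'pics/avg_{n}.png',a.astype(np.uint8)[:,:,::-1]); draw('raw_'+n,c,a.astype(np.uint8),b,k,[])
E
```

```text
(no output)
```

View pics/raw_scene.png

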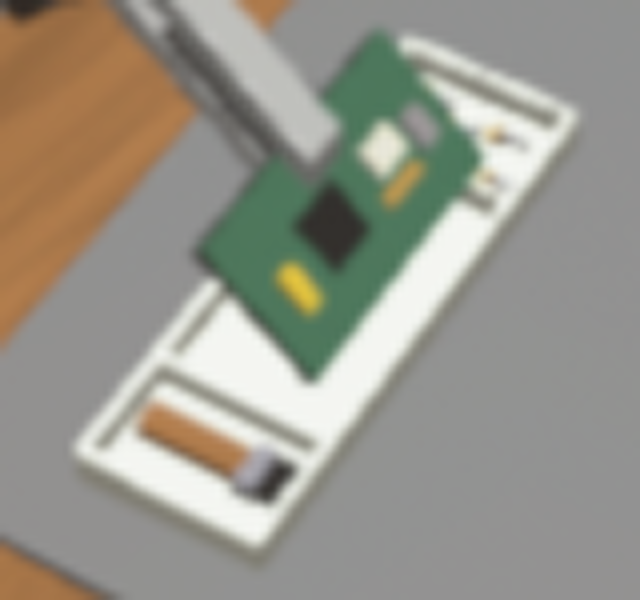

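View pics/raw_top.png

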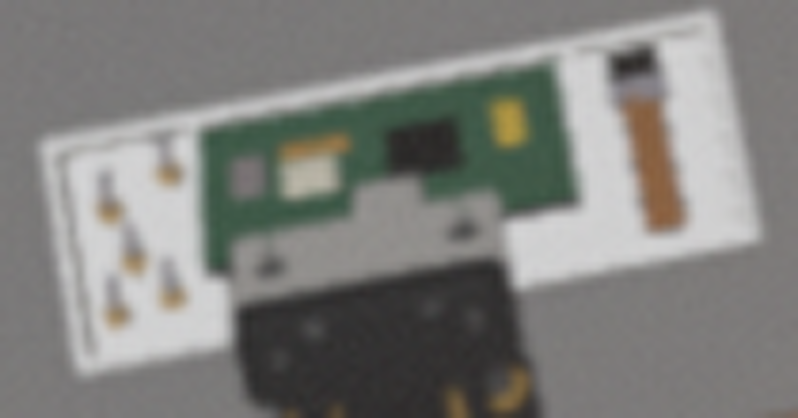

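```bash
cat > rel.py <<'E'
from ov import *
from scipy.optimize import least_squares
def fitrel(c,tray,brd,label,s,fz=True,L=.0447):
    r0=rot(s['tcp_rot']);p0=s['tcp_pos']
    def tr(q,P): a,b=np.cos(q[2]),np.sin(q[2]);return np.array([q[0]+a*P[0]-b*P[1],q[1]+b*P[0]+a*P[1],.024])
    def bp(q,h,w):
        r=(R.from_rotvec([0,0,q[2]])*r0).as_matrix();return p0+[q[0],q[1],0]+L*r[:,2]+r[:,0]*.003-r[:,2]*h-r[:,1]*w
    rt=least_squares(lambda q:np.concatenate([proj(c,tr(q,P))[0]-uv for uv,P in tray]),[*ST,np.radians(YAW)])
    rb=least_squares(lambda q:np.concatenate([proj(c,bp(q,h,w))[0]-uv for uv,(h,w) in brd]),[0,0,0])
    E=bp(rb.x,0,0)-r0.as_matrix()[:,0]*.003
    d=E[:2]-rt.x[:2];a,b=np.cos(rt.x[2]),np.sin(rt.x[2])
    # corner y at both ends
    print(label,'tray',rt.x.round(4),'yawdeg',np.degrees(rt.x[2]).round(2),'res',np.abs(rt.fun).max().round(2),'| board corr mm',(rb.x[:2]*1000).round(1),'yaw',np.degrees(rb.x[2]).round(2),'res',np.abs(rb.fun).max().round(2))
    m=(R.from_rotvec([0,0,rb.x[2]])*r0).as_matrix(); by=-m[:,1]
    print('   edge rel station x,y mm',((a*d[0]+b*d[1])*1000).round(1),((-b*d[0]+a*d[1])*1000).round(1),'board y axis yaw rel',np.degrees(np.arctan2(-by[0],by[1])-rt.x[2]).round(2))
E
python3 - <<'E'
from rel import *
f=lambda x,y,o,k:np.array((o[0]+(x+.5)/k-.5, o[1]+(y+.5)/k-.5))
s=status.state()
S=lambda x,y:f(x,y,(265,160),8);T=lambda x,y:f(x,y,(240,230),7.6)
fitrel(cams.get_calibration('scene'),[(S(77,450),(-.036,-.108)),(S(262,545),(.036,-.108)),(S(580,110),(.036,.108)),(S(405,37),(-.036,.108))],
 [(S(380,30),(.06,.055)),(S(200,245),(.06,-.055)),(S(312,380),(0,-.055)),(S(484,165),(0,.055))],'scene',s)
fitrel(cams.get_calibration('top'),[(T(38,142),(.036,.108)),(T(716,8),(.036,-.108)),(T(762,238),(-.036,-.108)),(T(80,376),(-.036,.108))],
 [(T(203,130),(0,.055)),(T(558,65),(0,-.055)),(T(577,205),(.06,-.055)),(T(208,272),(.06,.055))],'top',s)
goal(45,24,0,30)
E
```

```text
scene tray [0.5344 0.0118 0.0838] yawdeg 4.8 res 0.93 | board corr mm [-0.6 -0.3] yaw -0.82 res 0.63
   edge rel station x,y mm 24.5 -2.2 board y axis yaw rel -1.61
top tray [0.5323 0.0133 0.0772] yawdeg 4.42 res 0.9 | board corr mm [-4.   2.5] yaw -0.7 res 0.72
   edge rel station x,y mm 23.2 -0.5 board y axis yaw rel -1.12
t 8.65 tcp [0.5279 0.0103 0.0759] dist [ -1.5   0.7 -14.3] rot [ 0.05 -0.13 -0.15] f [-0.1  0.4 -0.7] w 5.2 rows 1
[[0.0,-0.1,-0.2,-11.2,-0.8,9.1,-1]]
edge now st x,y,z mm 25.5 -0.8 44.4 joints [-0.23 -0.4   2.27  0.42  0.55 -0.58]
```

```bash
sed -i 's/YAW=4.15/YAW=4.35/; s/rt=tilt(YAW,phi)/rt=tilt(YAW+0.7,phi)/' goal.py; python3 -c "
from goal import *
goal(45,25.5,0,30)"
```

```text
t 8.65 tcp [0.5279 0.0103 0.0759] dist [  0.    0.4 -14.3] rot [ 0.68 -0.13 -0.79] f [-0.1  0.4 -0.7] w 5.2 rows 1
[[0.7,-0.1,-0.8,-10.1,-0.4,10.2,-1]]
edge now st x,y,z mm 25.5 -0.9 44.4 joints [-0.23 -0.4   2.27  0.42  0.55 -0.58]
```

```bash
python3 -m pendant '[[0.7,0,-0.8,-5,-0.3,5,-1],[0,0,0,-5,-0.2,5,-1],[0,0,0,0,0,0,-1],[0,0,0,0,0,0,-1]]'
python3 - <<'E'
from ov import *
P=polys()
for n,b,k in [('wrist',(215,375,60,240),3.3)]:
    c=cams.get_calibration(n);im=cams.camera(n);draw('raw2_'+n,c,im,b,k,[]);draw('ov2_'+n,c,im,b,k,P)
goal(45,25.5,0,28)
E
```

```text
time_s: 9.05
tcp_pos: [0.5281, 0.0107, 0.0617]
tcp_rot: [-0.017, 0.922, 0.041, 0.384]
ft_force: [0.0, 0.1, -0.8]
gripper_width: 0.061
t 9.1 tcp [0.528  0.0108 0.0616] dist [-0.1 -0.1 -2. ] rot [-0.01 -0.17  0.01] f [-0.4 -0.5 -0.5] w 6.0 rows 1
[[-0.0,-0.2,0.0,-1.4,0.1,1.3,-1]]
edge now st x,y,z mm 25.7 0.1 30.1 joints [-0.24 -0.37  2.28  0.48  0.52 -0.67]
```

View pics/raw2_wrist.png

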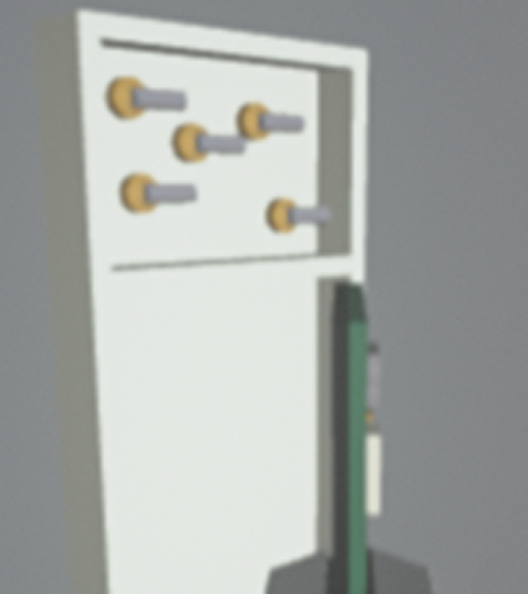

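View pics/ov2_wrist.png

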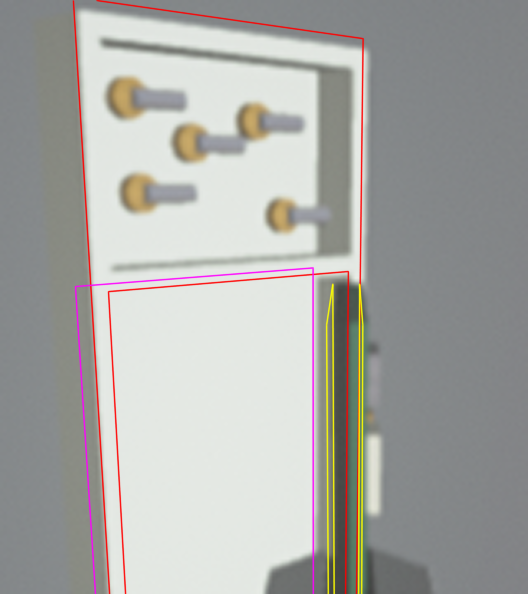

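```bash
python3 -m pendant '[[0,0,0,-3.5,0,3.5,-1],[0,0,0,-3.5,0,3.5,-1],[0,0,0,0,0,0,-1]]'
python3 - <<'E'
from ov import *
goal(45,25.5,0,15)
c=cams.get_calibration('wrist');im=cams.camera('wrist');draw('raw3_wrist',c,im,(215,375,60,240),3.3,[])
E
```

```text
time_s: 9.4
tcp_pos: [0.5284, 0.0109, 0.0516]
tcp_rot: [-0.017, 0.922, 0.041, 0.384]
ft_force: [-0.2, 0.5, -0.6]
gripper_width: 0.063
t 9.4 tcp [0.5284 0.0109 0.0516] dist [-0.4 -0.2 -5. ] rot [ 0.   -0.23  0.04] f [-0.2  0.5 -0.6] w 5.9 rows 1
[[0.0,-0.2,0.0,-3.9,0.2,3.2,-1]]
edge now st x,y,z mm 26.1 0.2 20.1 joints [-0.24 -0.35  2.29  0.51  0.49 -0.7 ]
```

View pics/raw3_wrist.png

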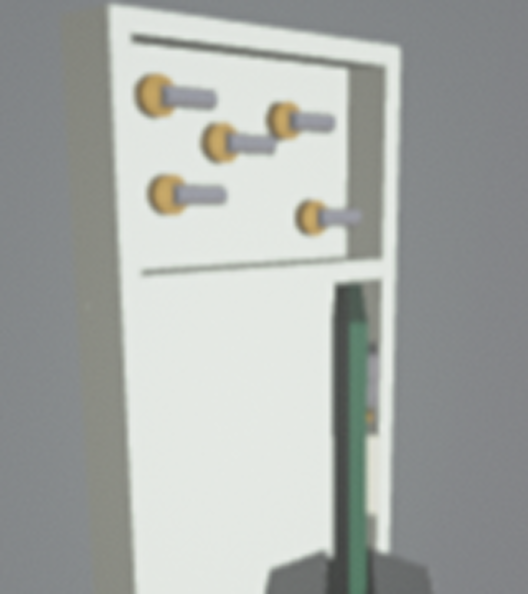

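```bash
python3 -m pendant '[[0,0,0,-2,0,5,-1],[0,0,0,-1,0,3,-1],[0,0,0,0,0,0,-1]]'
python3 - <<'E'
from ov import *
goal(45,29,0,14.5)
E
```

```text
time_s: 9.75
tcp_pos: [0.5328, 0.0114, 0.0453]
tcp_rot: [-0.017, 0.922, 0.041, 0.385]
ft_force: [-9.4, -1.8, 6.4]
gripper_width: 0.059
t 9.75 tcp [0.5328 0.0114 0.0453] dist [-1.3 -0.5  0.8] rot [-0.02 -0.37  0.06] f [-9.4 -1.8  6.4] w 5.6 rows 1
[[-0.0,-0.4,0.1,-0.4,0.3,-1.6,-1]]
edge now st x,y,z mm 30.6 0.4 13.9 joints [-0.24 -0.32  2.29  0.53  0.47 -0.72]
```

```bash
python3 -m pendant '[[0,0,0,0,0,-0.5,-0.72],[0,0,0,0,0,0,-0.72],[0,0,0,0,0,0,-0.72],[0,0,0,0,0,0,-0.72]]'
python3 - <<'E'
from ov import *
goal(45,29,0,14.5)
c=cams.get_calibration('wrist');im=cams.camera('wrist');draw('raw4_wrist',c,im,(215,415,60,240),3.3,[])
c=cams.get_calibration('scene');im=cams.camera('scene');draw('raw4_scene',c,im,(245,345,140,235),6,[])
E
```

```text
time_s: 10.15
tcp_pos: [0.5331, 0.0112, 0.0459]
tcp_rot: [-0.017, 0.922, 0.041, 0.386]
ft_force: [0.1, 0.0, 1.0]
gripper_width: 0.138
t 10.15 tcp [0.5331 0.0112 0.0459] dist [-1.7 -0.3  0.2] rot [ 0.   -0.43  0.05] f [0.1 0.  1. ] w 13.0 rows 1
[[0.0,-0.4,0.1,-1.0,0.2,-1.4,-1]]
edge now st x,y,z mm 30.9 0.2 14.5 joints [-0.24 -0.32  2.29  0.53  0.47 -0.72]
```

View pics/raw4_wrist.png

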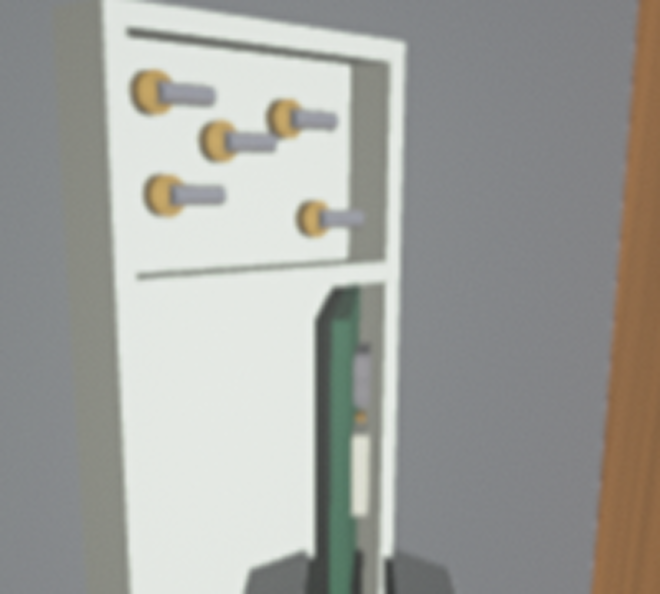

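View pics/raw4_scene.png

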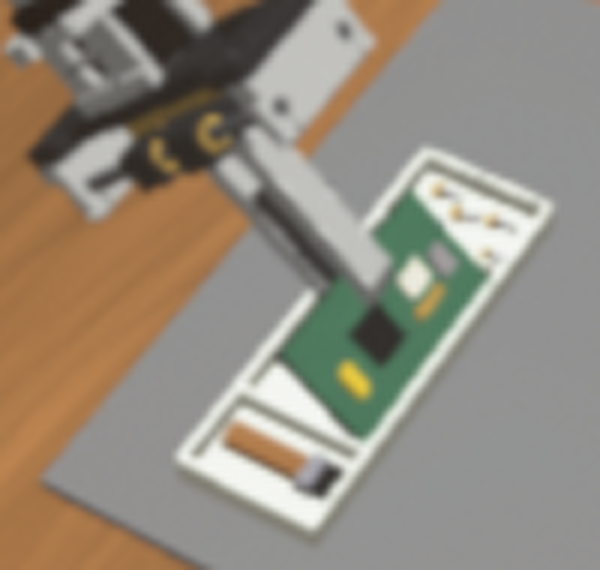

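```bash
python3 -m pendant '[[0,0,0,-4,0,-4,-0.6],[0,0,0,-5,0,-3,-0.5],[0,0,0,-5,0,-3,-0.5],[0,0,0,-5,0,-3,-0.5],[0,0,0,0,0,0,-0.5]]'
python3 - <<'E'
from ov import *
goal(45,29,0,14.5)
c=cams.get_calibration('wrist');im=cams.camera('wrist');draw('raw5_wrist',c,im,(215,415,60,240),3.3,[])
c=cams.get_calibration('scene');im=cams.camera('scene');draw('raw5_scene',c,im,(245,345,140,235),6,[])
E
```

```text
time_s: 10.75
tcp_pos: [0.5082, 0.0092, 0.0406]
tcp_rot: [-0.017, 0.922, 0.041, 0.386]
ft_force: [-0.4, -0.3, 1.1]
gripper_width: 0.253
t 10.75 tcp [0.5082 0.0092 0.0406] dist [23.2  1.8  5.5] rot [-0.   -0.4   0.06] f [-0.4 -0.3  1.1] w 23.8 rows 1
[[-0.0,-0.4,0.1,20.2,0.3,12.7,-1]]
edge now st x,y,z mm 6.0 0.0 9.2 joints [-0.27 -0.39  2.35  0.56  0.49 -0.76]
```

View pics/raw5_wrist.png

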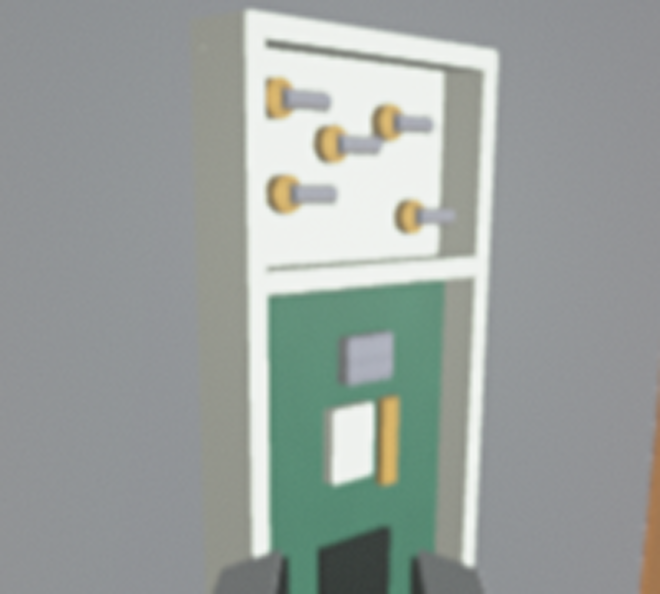

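View pics/raw5_scene.png

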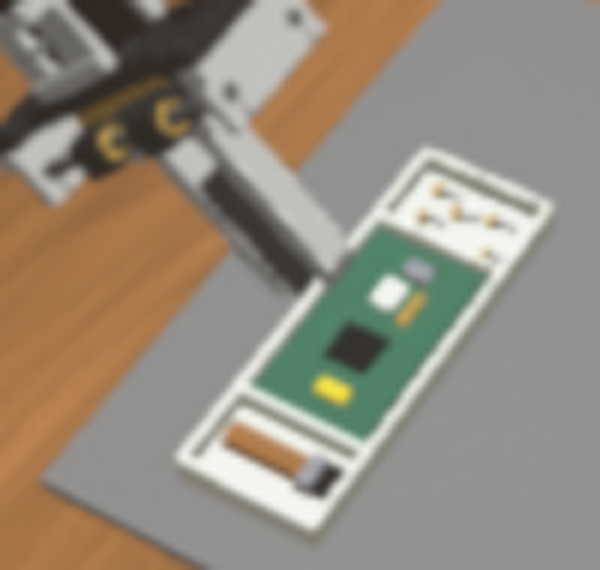

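```bash
python3 -m pendant '[[0,0,0,0,0,-15,-0.5],[0,0,0,0,0,-20,-0.5],[0,0,0,8,0,-20,-0.5],[0,-4,0,16,0,-16,-0.5],[0,-8,0,20,0,-20,-0.5]]'
python3 - <<'E'
from ov import *
plan([.44,.08,.32],tilt(-60,0),1)
for n,b,k in [('top',(140,350,180,370),3.1),('scene',(245,400,40,235),3)]:
    c=cams.get_calibration(n);im=cams.camera(n);cv2.imwrite(f'pics/full6_{n}.png',im[:,:,::-1]);draw('raw6_'+n,c,im,b,k,[])
E
```

```text
time_s: 11.35
tcp_pos: [0.4677, 0.0066, 0.1269]
tcp_rot: [-0.014, 0.96, 0.04, 0.276]
ft_force: [1.3, 0.5, -0.5]
gripper_width: 0.25
t 11.35 tcp [0.4677 0.0066 0.1269] dist [-27.7  73.4 193.1] rot [-18.36 -28.36  62.96] f [ 1.3  0.5 -0.5] w 23.5 rows 9
[[-2.0,-3.2,7.0,9.3,-8.5,-19.4,1],[-2.0,-3.2,7.0,7.2,-8.8,-20.2,1],[-2.0,-3.2,7.0,5.0,-8.8,-20.8,1],[-2.0,-3.2,7.0,2.8,-8.5,-21.3,1],[-2.0,-3.2,7.0,0.6,-8.0,-21.7,1]]
```

View pics/raw6_top.png

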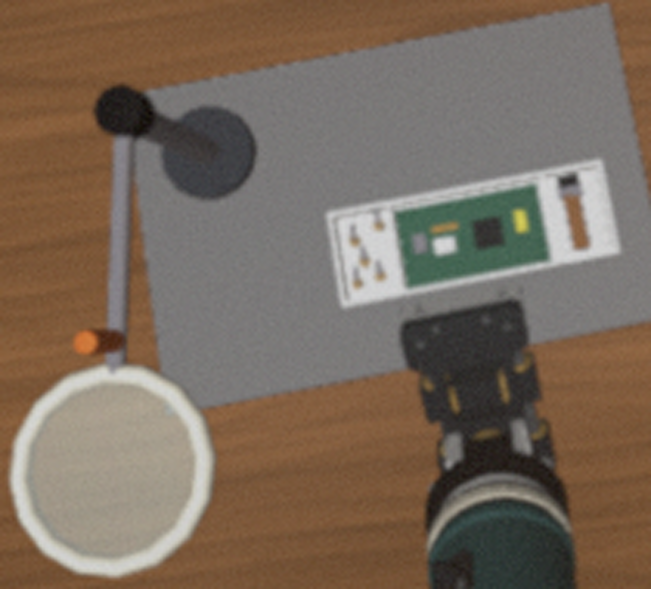

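View pics/raw6_scene.png

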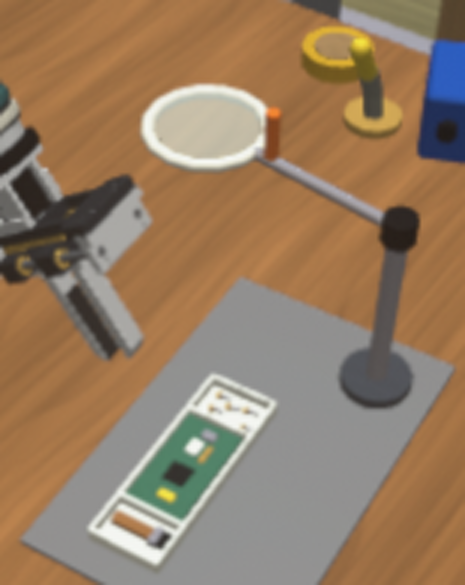

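```bash
python3 -m pendant '[[-2,-3.2,7,9,-8,-20,0.2],[-2,-3.2,7,7,-9,-20,0.6],[-2,-3.2,7,5,-9,-21,1],[-2,-3.2,7,3,-9,-21,1],[-2,-3.2,7,1,-8,-22,1]]'
python3 - <<'E'
from ov import *
t=cams.get_calibration('top');s=cams.get_calibration('scene')
K=tri([(t,(167.5,290.1)),(s,(336.1,77.5))]);print('knob',K, atz(t,(167.5,290.1),.257))
H=stp((.1,.19,.205));print('hinge',H,'hub top-cam', atz(t,(140+124/3.1-.3,180+110/3.1-.3),.225), 'lens',atz(t,(140+112/3.1-.3,180+470/3.1-.3),.211))
plan([.475,.226,.32],tilt(-60,0),1)
E
```

```text
time_s: 11.95
tcp_pos: [0.4566, 0.048, 0.2385]
tcp_rot: [-0.011, 0.953, -0.271, 0.133]
ft_force: [1.1, 0.8, -0.1]
gripper_width: 0.64
knob (array([0.47900732, 0.22456   , 0.2516676 ]), [array([-0.2, -0.1]), array([-0.1,  0. ])]) [0.47858674 0.22225961 0.257     ]
hinge [0.61930064 0.20853756 0.205     ] hub top-cam [0.61589785 0.20408556 0.225     ] lens [0.40381374 0.2282308  0.211     ]
t 11.95 tcp [0.4566 0.048  0.2385] dist [ 18.4 178.   81.5] rot [ -8.8  -12.77  28.05] f [ 1.1  0.8 -0.1] w 60.2 rows 5
[[-1.8,-2.6,5.6,-11.5,-33.7,-16.6,1],[-1.8,-2.6,5.6,-15.4,-31.9,-17.0,1],[-1.8,-2.6,5.6,-19.2,-29.7,-17.2,1],[-1.8,-2.6,5.6,-22.8,-27.1,-17.1,1],[-1.8,-2.6,5.6,-26.0,-24.2,-16.8,1]]
```

```bash
python3 -m pendant '[[-1.8,-2.6,5.6,-5,-20,-35,1],[-1.8,-2.6,5.6,-12,-30,-30,1],[-1.8,-2.6,5.6,-16,-28,-10,1],[-1.8,-2.6,5.6,-20,-26,-5,1],[-1.8,-2.6,5.6,-20,-24,0,1]]'
python3 - <<'E'
from ov import *
plan([.479,.2235,.30],tilt(-60,0),1)
E
```

```text
time_s: 12.45
tcp_pos: [0.4803, 0.2036, 0.3229]
tcp_rot: [-0.005, 0.862, -0.506, -0.004]
ft_force: [-0.1, -0.3, -0.5]
gripper_width: 0.998
t 12.45 tcp [0.4803 0.2036 0.3229] dist [ -1.3  19.9 -22.9] rot [-0.26  0.63 -0.84] f [-0.1 -0.3 -0.5] w 93.8 rows 1
[[-0.3,0.6,-0.8,-17.8,-8.4,23.2,1]]
```

```bash
python3 -m pendant '[[-0.3,0.6,-0.8,-18,-8,15,1],[0,0,0,0,0,0,1],[0,0,0,0,0,0,1]]'
python3 - <<'E'
from ov import *
plan([.479,.2235,.225],tilt(-60,0),1)
c=cams.get_calibration('wrist');im=cams.camera('wrist');cv2.imwrite('pics/w11.png',im[:,:,::-1])
print(proj(c,[[.479,.2235,.257],[.479,.2235,.211],stp((.1,.19,.205))]))
E
```

```text
time_s: 12.75
tcp_pos: [0.4816, 0.2279, 0.3039]
tcp_rot: [-0.0, 0.867, -0.498, -0.002]
ft_force: [0.4, 0.5, 0.7]
gripper_width: 1.0
t 12.75 tcp [0.4816 0.2279 0.3039] dist [ -2.6  -4.4 -78.9] rot [0.1  0.26 0.27] f [0.4 0.5 0.7] w 94.0 rows 2
[[0.1,0.1,0.1,1.4,2.2,39.4,1],[0.1,0.1,0.1,1.4,2.2,39.4,1]]
[[323.36529742 220.29022984]
 [323.13182584 203.16556096]
 [419.88504465  76.10458933]]
```

View pics/w11.png

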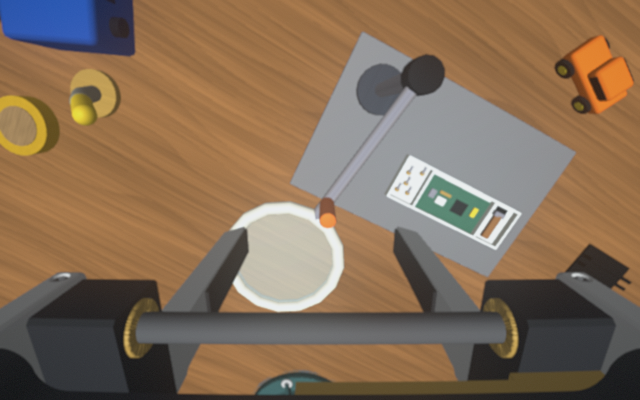

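```bash
python3 -m pendant '[[0,0,0,1.5,2,26,1],[0,0,0,1.5,2,26,1],[0,0,0,0,0,25,0.2],[0,0,0,0,0,0,-0.5],[0,0,0,0,0,0,-0.5]]'
python3 -m pendant '[[0,0,0,0,0,0,-0.5],[0,0,0,0,0,0,-0.5],[0,0,0,0,0,0,-0.5]]'
python3 - <<'E'
from ov import *
plan([.479,.2235,.225],tilt(-60,0),-.5)
c=cams.get_calibration('wrist');im=cams.camera('wrist');draw('w12',c,im,(160,480,100,400),2,[])
E
```

```text
time_s: 13.3
tcp_pos: [0.4807, 0.2192, 0.2296]
tcp_rot: [-0.005, 0.866, -0.5, 0.001]
ft_force: [-0.5, 0.3, -0.3]
gripper_width: 0.783
time_s: 13.6
tcp_pos: [0.4824, 0.2189, 0.2345]
tcp_rot: [-0.008, 0.866, -0.5, 0.004]
ft_force: [0.5, 0.6, -0.2]
gripper_width: 0.521
t 13.6 tcp [0.4824 0.2189 0.2345] dist [-3.4  4.6 -9.5] rot [-0.97  0.08 -0.06] f [ 0.5  0.6 -0.2] w 49.0 rows 1
[[-1.0,0.1,-0.1,-5.7,0.8,9.5,-0.5]]
```

View pics/w12.png

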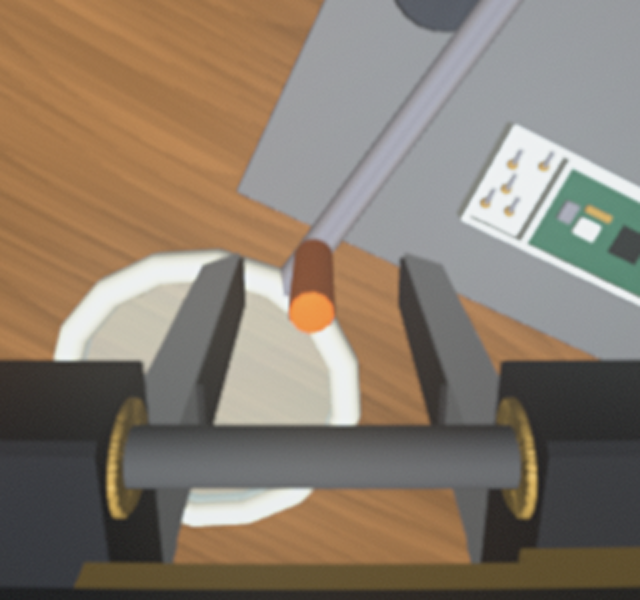

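```bash
python3 -m pendant '[[-0.5,0,0,-4,1,7,-0.5],[0,0,0,0,0,0,-0.5],[0,0,0,0,0,0,-0.5],[0,0,0,0,0,0,-0.5]]'
python3 - <<'E'
from ov import *
plan([.479,.2235,.225],tilt(-60,0),-.5)
c=cams.get_calibration('wrist');im=cams.camera('wrist');draw('w13',c,im,(240,400,150,300),4,[])
E
```

```text
time_s: 14.05
tcp_pos: [0.4798, 0.2228, 0.2278]
tcp_rot: [-0.004, 0.866, -0.5, 0.002]
ft_force: [-0.2, -0.3, 0.3]
gripper_width: 0.253
t 14.05 tcp [0.4798 0.2228 0.2278] dist [-0.8  0.7 -2.8] rot [-0.53  0.06 -0.01] f [-0.2 -0.3  0.3] w 23.8 rows 1
[[-0.5,0.1,-0.0,-1.0,0.4,2.8,-0.5]]
```

View pics/w13.png

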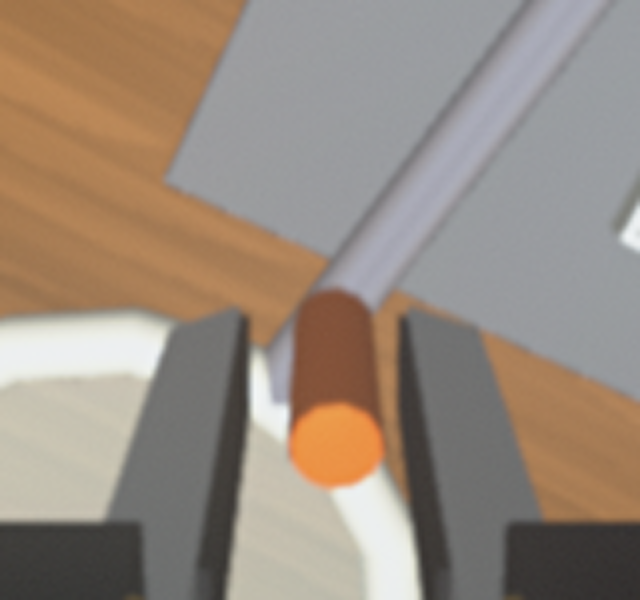

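```bash
cat > arc.py <<'E'
from ov import *
H=np.array([.6193,.2085]);RT=tilt(-60,0);XT=RT.as_matrix()[:2,0];YT=RT.as_matrix()[:2,1]
def arc(aend,da=6,z=.226,ox=5,oy=0,n=5,g=-.5):
    """rows for moving; ox,oy: TCP minus knob along tool x,y (mm)"""
    s=status.state();p=s['tcp_pos'];off=(XT*ox+YT*oy)/1000
    k=p[:2]-off-H;a=np.degrees(np.arctan2(k[1],k[0]))%360
    print('t',round(s['time_s'],2),'tcp',p.round(4),'angle',a.round(2),'radius',np.linalg.norm(k).round(4),'f',s['ft_force'].round(1),'w',round(s['gripper_width']*94,1))
    m=max(1,int(np.ceil(abs(aend-a)/da)));cur=p[:2];rv=(rot(s['tcp_rot']).inv()*RT).as_rotvec(degrees=True)
    out=[]
    for i in range(1,min(m,n)+1):
        b=np.radians(a+(aend-a)*i/m);q=H+.14*np.array([np.cos(b),np.sin(b)])+off
        d=(q-cur)*1000;out.append([float(v) for v in (*(np.round(rv,1) if i==1 else (0,0,0)),round(d@XT,1),round(d@YT,1),round((p[2]-z)*1000,1) if i==1 else 0,g)]);cur=q
    print(m,str(out).replace(' ',''))
    return
E
python3 -c "
from arc import *
arc(246.6)"
```

```text
t 14.1 tcp [0.4798 0.2228 0.2279] angle 172.52 radius 0.1432 f [-0.6 -0.5  0.2] w 23.8
13 [[-0.5,0.1,-0.0,13.4,5.4,1.9,-0.5],[0.0,0.0,0.0,12.2,6.7,0.0,-0.5],[0.0,0.0,0.0,12.8,5.5,0.0,-0.5],[0.0,0.0,0.0,13.3,4.2,0.0,-0.5],[0.0,0.0,0.0,13.6,2.9,0.0,-0.5]]
```

```bash
python3 -m pendant '[[-0.5,0,0,13,4,2,-0.5],[0,0,0,12,6.5,0,-0.5],[0,0,0,13,5.5,0,-0.5],[0,0,0,13,4,0,-0.5],[0,0,0,0,0,0,-0.5]]'
python3 - <<'E'
from arc import *
arc(246.6)
c=cams.get_calibration('wrist');im=cams.camera('wrist');draw('w14',c,im,(240,400,150,300),4,[])
E
```

```text
time_s: 14.6
tcp_pos: [0.4834, 0.1716, 0.226]
tcp_rot: [-0.003, 0.868, -0.496, -0.009]
ft_force: [-0.1, -0.4, 0.1]
gripper_width: 0.251
t 14.6 tcp [0.4834 0.1716 0.226 ] angle 193.23 radius 0.1421 f [-0.1 -0.4  0.1] w 23.6
9 [[0.2,1.0,0.5,14.7,1.4,-0.0,-0.5],[0.0,0.0,0.0,14.3,2.0,0.0,-0.5],[0.0,0.0,0.0,14.5,0.5,0.0,-0.5],[0.0,0.0,0.0,14.4,-1.0,0.0,-0.5],[0.0,0.0,0.0,14.3,-2.5,0.0,-0.5]]
```

View pics/w14.png

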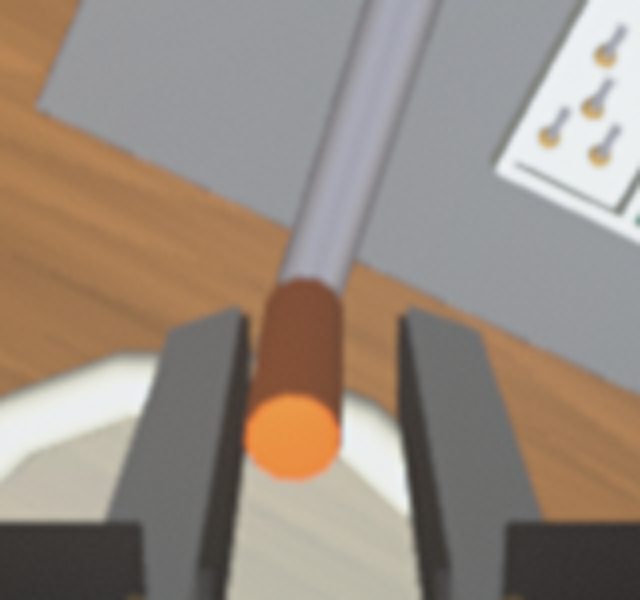

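```bash
python3 -m pendant '[[0.2,1,0.5,14.5,0.5,0,-0.5],[0,0,0,14.5,1,0,-0.5],[0,0,0,14.5,-0.5,0,-0.5],[0,0,0,14.5,-1.5,0,-0.5],[0,0,0,0,0,0,-0.5]]'
python3 - <<'E'
from arc import *
arc(246.6)
c=cams.get_calibration('wrist');im=cams.camera('wrist');draw('w15',c,im,(240,400,150,300),4,[])
E
```

```text
time_s: 15.15
tcp_pos: [0.5065, 0.1244, 0.2249]
tcp_rot: [0.002, 0.868, -0.497, -0.009]
ft_force: [0.6, -0.1, -0.4]
gripper_width: 0.249
t 15.15 tcp [0.5065 0.1244 0.2249] angle 214.67 radius 0.1402 f [ 0.6 -0.1 -0.4] w 23.4
6 [[0.7,0.8,0.4,12.9,-1.9,-1.1,-0.5],[0.0,0.0,0.0,12.7,-2.8,0.0,-0.5],[0.0,0.0,0.0,12.4,-4.0,0.0,-0.5],[0.0,0.0,0.0,11.9,-5.1,0.0,-0.5],[0.0,0.0,0.0,11.4,-6.2,0.0,-0.5]]
```

View pics/w15.png

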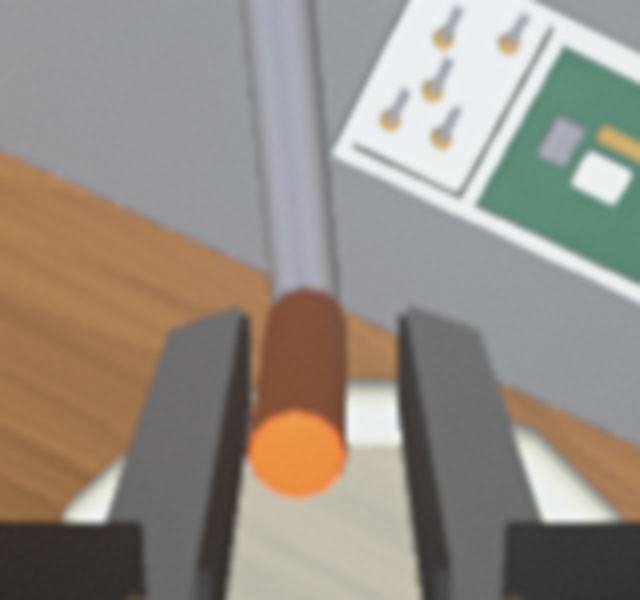

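```bash
python3 -m pendant '[[0.7,0.8,0.4,13,-2,-1,-0.5],[0,0,0,12.5,-3,0,-0.5],[0,0,0,12.5,-4,0,-0.5],[0,0,0,12,-5,0,-0.5],[0,0,0,0,0,0,-0.5]]'
python3 - <<'E'
from arc import *
arc(246.6)
c=cams.get_calibration('wrist');im=cams.camera('wrist');draw('w16',c,im,(240,400,150,300),4,[])
E
```

```text
time_s: 15.7
tcp_pos: [0.541, 0.0905, 0.2247]
tcp_rot: [0.001, 0.867, -0.498, -0.004]
ft_force: [-0.4, -0.8, -0.1]
gripper_width: 0.251
t 15.7 tcp [0.541  0.0905 0.2247] angle 234.58 radius 0.1395 f [-0.4 -0.8 -0.1] w 23.6
3 [[0.3,0.4,0.3,9.0,-3.9,-1.3,-0.5],[0.0,0.0,0.0,8.4,-5.0,0.0,-0.5],[0.0,0.0,0.0,8.1,-5.6,0.0,-0.5]]
```

View pics/w16.png

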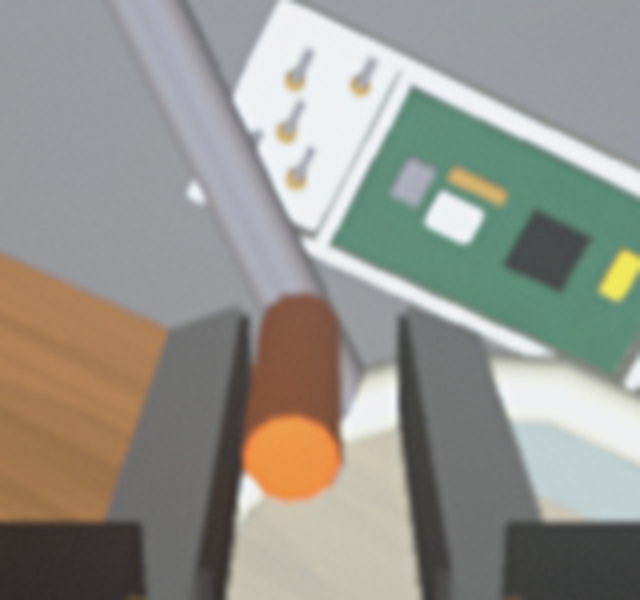

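```bash
python3 -m pendant '[[0.3,0.4,0.3,9,-4,-1,-0.5],[0,0,0,8.5,-5,0,-0.5],[0,0,0,8,-5.5,0,-0.5],[0,0,0,0,0,0,-0.5],[0,0,0,0,0,0,-0.5]]'
python3 - <<'E'
from arc import *
arc(246.6)
for n,b,k in [('top',(140,350,180,370),3.1),('scene',(240,400,40,235),3)]:
    c=cams.get_calibration(n);im=cams.camera(n);draw('raw7_'+n,c,im,b,k,[])
E
```

```text
time_s: 16.25
tcp_pos: [0.5668, 0.076, 0.2251]
tcp_rot: [0.0, 0.866, -0.499, -0.001]
ft_force: [-2.8, 1.3, 1.3]
gripper_width: 0.252
t 16.25 tcp [0.5668 0.076  0.2251] angle 246.77 radius 0.1395 f [-2.8  1.3  1.3] w 23.7
1 [[0.1,0.1,0.1,-0.0,0.7,-0.9,-0.5]]
```

View pics/raw7_top.png

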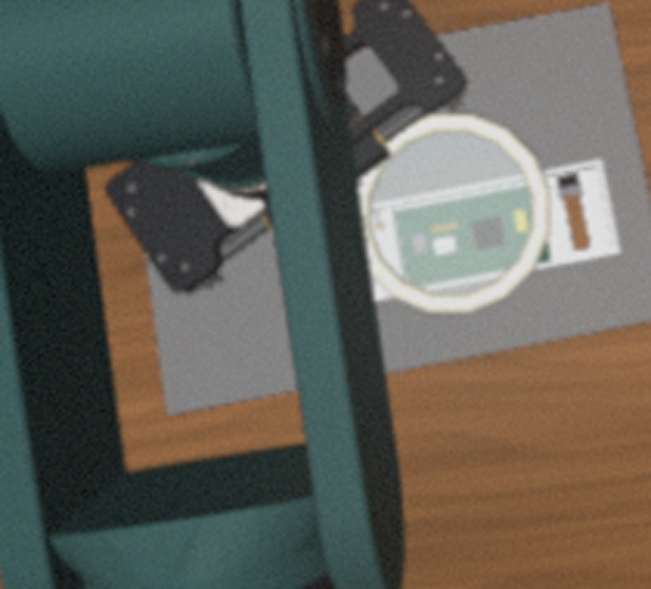

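View pics/raw7_scene.png

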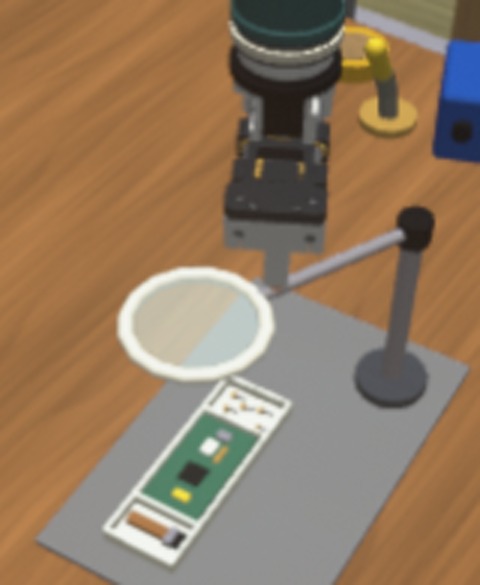

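```bash
python3 - <<'E'
from arc import *
t=cams.get_calibration('top');s=cams.get_calibration('scene')
u=(140+459/3.1-.3,180+213/3.1-.3);v=(240+196/3-.3,40+323/3-.3)
L=tri([(t,u),(s,v)]);print('lens',L,atz(t,u,.211))
tb=(140+472/3.1-.3,180+235/3.1-.3)
print('board centre top-cam', atz(t,tb,.018), ST, 'scene', atz(s,(240+200/3-.3,40+465/3-.3),.018))
l=L[0][:2]-H;print(np.degrees(np.arctan2(l[1],l[0]))%360,np.linalg.norm(l))
E
```

```text
lens (array([0.5327208 , 0.00993813, 0.20421151]), [array([-0.8, -0.7]), array([-0.9,  0.2])]) [0.53061254 0.00796568 0.211     ]
board centre top-cam [0.53069217 0.01440508 0.018     ] [0.534  0.0115] scene [0.53245278 0.01169392 0.018     ]
246.44128835550686 0.21661665510691075
```

```bash
python3 -m pendant '[[0,0,0,0,0,0,0],[0,0,0,0,0,0,0],[0,0,0,0,0,0,0],[0,0,0,0,0,-5,0],[0,0,0,0,0,-20,0]]'; python3 -m pendant '[[0,0,0,0,0,-40,0],[0,0,0,0,0,-40,0],[0,0,0,0,20,-10,0],[0,0,0,0,40,0,0],[0,0,0,0,40,0,0]]';  python3 -m pendant '[[0,0,0,-10,45,0,0],[0,0,0,-10,45,0,0],[0,0,0,-10,30,0,0],[0,0,0,0,0,0,0],[0,0,0,0,0,0,0]]'
python3 - <<'E'
from arc import *
plan([.4,.0,.35],RT,0)
for n,b,k in [('top',(140,350,180,370),3.1),('scene',(240,400,40,235),3)]:
    c=cams.get_calibration(n);im=cams.camera(n);draw('raw8_'+n,c,im,b,k,[])
c=cams.get_calibration('wrist');im=cams.camera('wrist');cv2.imwrite('pics/w17.png',im[:,:,::-1])
E
```

```text
time_s: 16.85
tcp_pos: [0.5674, 0.0747, 0.2486]
tcp_rot: [0.001, 0.866, -0.5, -0.0]
ft_force: [0.1, 0.4, -0.2]
gripper_width: 0.499
time_s: 17.35
tcp_pos: [0.4827, 0.0248, 0.3449]
tcp_rot: [0.0, 0.867, -0.498, 0.003]
ft_force: [0.2, -0.7, 0.9]
gripper_width: 0.503
time_s: 17.85
tcp_pos: [0.3575, -0.0126, 0.3493]
tcp_rot: [-0.001, 0.866, -0.5, 0.01]
ft_force: [-0.0, -0.6, 0.4]
gripper_width: 0.5
t 17.85 tcp [ 0.3575 -0.0126  0.3493] dist [42.5 12.6  0.7] rot [-0.64 -0.91 -0.04] f [-0.  -0.6  0.4] w 47.0 rows 1
[[-0.6,-0.9,-0.0,10.3,-43.1,-0.0,0]]
```

View pics/raw8_top.png

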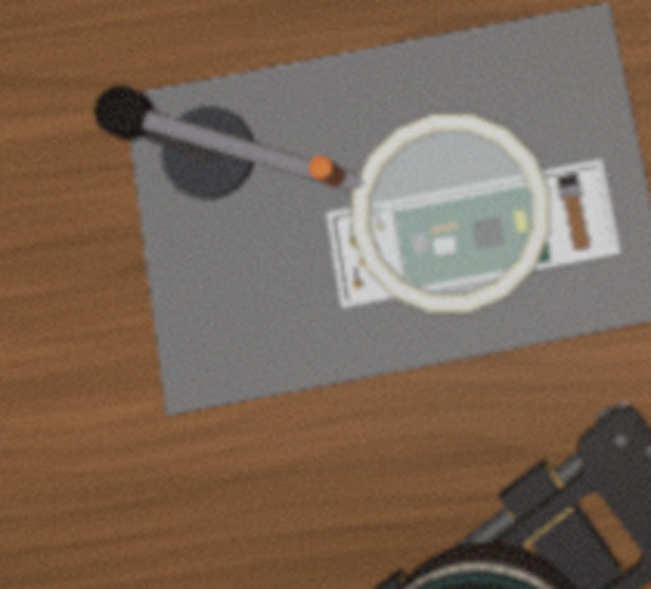

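View pics/raw8_scene.png

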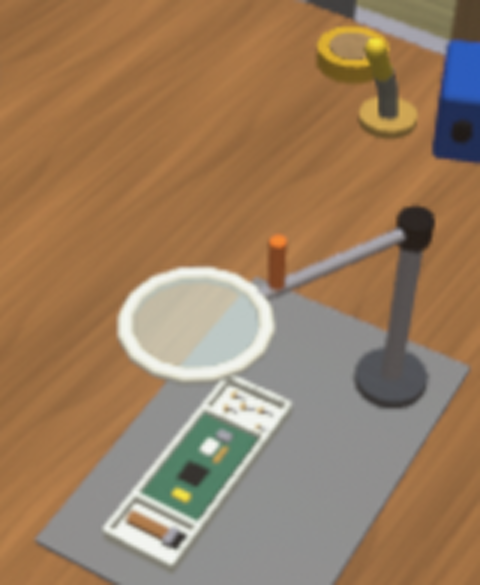

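View pics/w17.png

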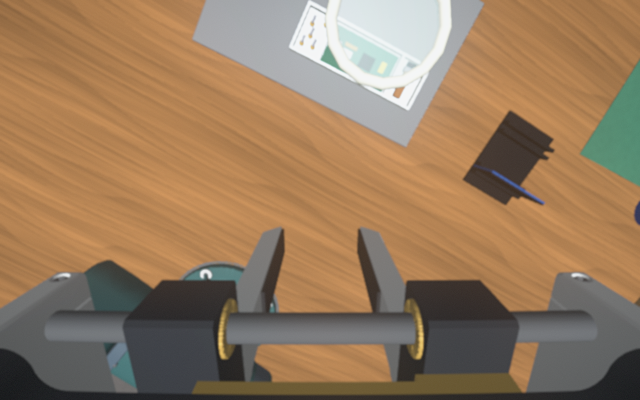

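```bash
python3 - <<'E'
from arc import *
t=cams.get_calibration('top');s=cams.get_calibration('scene')
u=(140+451/3.1-.3,180+213/3.1-.3);v=(240+196/3-.3,40+323/3-.3)
L=tri([(t,u),(s,v)]);print('lens',L,atz(t,u,.211),ST)
P=[(rect(-32,32,-57,57,24),(0,0,255)),(rect(-30,30,-55,55,18),(0,255,255))]
im=np.mean([cams.camera('scene').astype(float) for _ in range(3)],0).astype(np.uint8)
draw('ov9_scene',s,im,(270,340,160,230),8,P);draw('raw9_scene',s,im,(270,340,160,230),8,[])
E
```

```text
lens (array([0.53220358, 0.01369766, 0.20129794]), [array([-0.1, -0. ]), array([-0.1,  0. ])]) [0.53119482 0.01280254 0.211     ] [0.534  0.0115]
```

View pics/ov9_scene.png

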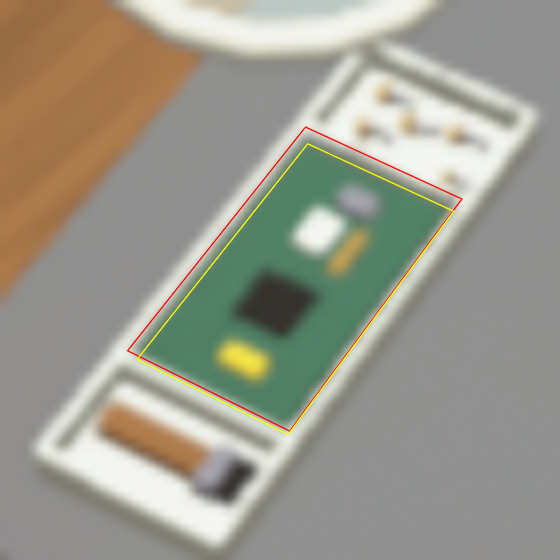

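View pics/raw9_scene.png

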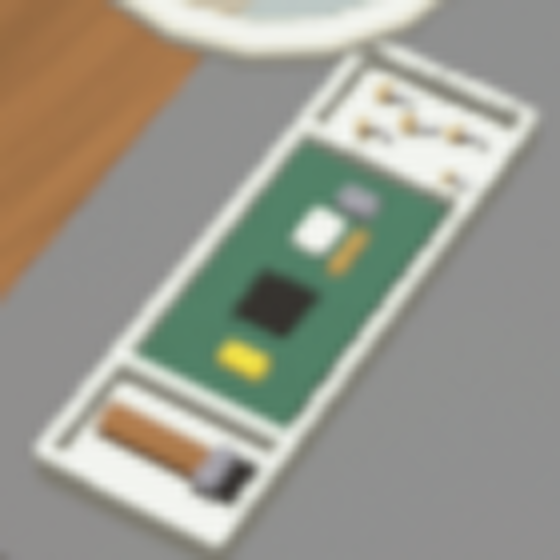

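```bash
python3 - <<'E'
from arc import *
plan([.34,-.07,.16],tilt(0,0),0)
E
```

```text
t 18.15 tcp [ 0.3582 -0.0123  0.3479] dist [ -18.2  -57.7 -187.9] rot [-1.000e-02 -9.000e-01 -5.996e+01] f [ 0.2 -0.7  1.1] w 46.5 rows 8
[[-0.0,-0.1,-7.5,4.8,5.8,23.5,0],[-0.0,-0.1,-7.5,4.1,6.3,23.5,0],[-0.0,-0.1,-7.5,3.2,6.8,23.5,0],[-0.0,-0.1,-7.5,2.4,7.2,23.5,0],[-0.0,-0.1,-7.5,1.5,7.4,23.5,0]]
```

```bash
python3 -m pendant '[[0,0,-7.5,3,8,20,0],[0,0,-7.5,2,8,20,0],[0,0,-7.5,1,8,20,0],[0,0,-7.5,0,8,20,0],[0,0,-7.5,0,8,20,0]]'; python3 -m pendant '[[0,0,-7.5,-2,8,20,0],[0,0,-7.5,-3,8,20,0],[0,0,-7.5,-3,6,20,0],[0,0,0,0,0,20,0],[0,0,0,0,0,0,0]]'
python3 - <<'E'
from arc import *
plan([.34,-.07,.09],tilt(0,0),0)
c=cams.get_calibration('wrist');im=cams.camera('wrist');cv2.imwrite('pics/w18.png',im[:,:,::-1])
E
```

```text
time_s: 18.65
tcp_pos: [0.3394, -0.0461, 0.2453]
tcp_rot: [0.002, 0.984, -0.179, 0.007]
ft_force: [0.2, -0.3, 0.3]
gripper_width: 0.498
time_s: 19.15
tcp_pos: [0.3263, -0.0665, 0.1567]
tcp_rot: [0.001, 1.0, 0.026, 0.001]
ft_force: [0.1, -0.4, -0.4]
gripper_width: 0.501
t 19.15 tcp [ 0.3263 -0.0665  0.1567] dist [ 13.7  -3.5 -66.7] rot [ 0.14 -0.1   3.  ] f [ 0.1 -0.4 -0.4] w 47.1 rows 2
[[0.1,-0.1,1.5,6.7,2.0,33.4,0],[0.1,-0.1,1.5,6.8,1.9,33.4,0]]
```

View pics/w18.png

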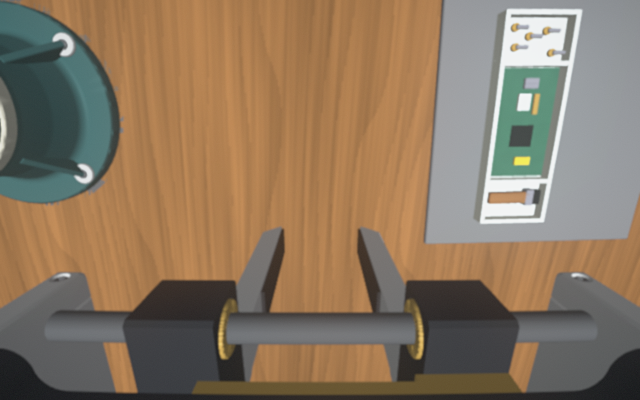

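```bash
python3 -m pendant '[[0,0,1.5,7,2,30,0],[0,0,1.5,5,2,25,0],[0,0,0,0,0,0,0],[0,0,0,0,0,0,0]]'
python3 - <<'E'
from arc import *
c=cams.get_calibration('wrist');im=cams.camera('wrist');print(status.state()['tcp_pos'],c['eye']);draw('w19',c,im,(490,640,0,250),2.4,[]);cv2.imwrite('pics/w19f.png',im[:,:,::-1])
import pickle;pickle.dump(c,open('w19.pkl','wb'))
E
```

```text
time_s: 19.6
tcp_pos: [0.3445, -0.0714, 0.1079]
tcp_rot: [0.003, 1.0, -0.0, 0.006]
ft_force: [0.1, -0.2, -0.0]
gripper_width: 0.501
[ 0.34450233 -0.07136223  0.10802997] [0.34263392 0.00989829 0.28770729]
```

View pics/w19.png

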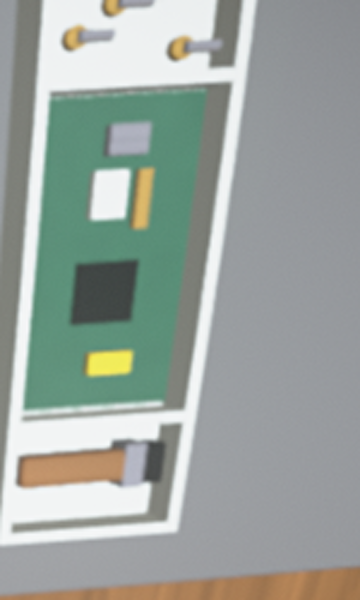

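```bash
python3 - <<'E'
from arc import *
s=cams.get_calibration('scene')
im=np.mean([cams.camera('scene').astype(float) for _ in range(8)],0)
def samp(P):
    u=proj(s,P)[0].astype(np.float32); return cv2.remap(im.astype(np.float32),np.array([[u[0]]]),np.array([[u[1]]]),cv2.INTER_LINEAR)[0,0].round().astype(int)
for y in (-80,-83,-40,-20,0,20,40,80):
    print(y,[tuple(int(v) for v in samp(stp((x/1000,y/1000,.024)))) for x in (-42,-39,-36,-34,-32,-30,-28,-26,-24,-22,-20,-18)])
E
```

```text
-80 [(148, 147, 146), (162, 162, 160), (200, 202, 197), (219, 221, 215), (195, 197, 187), (170, 170, 159), (163, 159, 147), (179, 164, 144), (188, 158, 129), (185, 141, 103), (184, 136, 94), (184, 136, 92)]
-83 [(147, 146, 145), (157, 156, 155), (202, 203, 199), (215, 217, 211), (202, 204, 194), (174, 173, 162), (170, 164, 151), (184, 169, 150), (187, 157, 128), (183, 139, 99), (180, 129, 83), (178, 127, 80)]
-40 [(148, 147, 146), (161, 162, 159), (204, 206, 200), (214, 216, 208), (198, 201, 191), (152, 165, 150), (112, 139, 119), (91, 132, 107), (84, 131, 105), (83, 131, 104), (83, 131, 104), (83, 130, 104)]
-20 [(148, 147, 146), (161, 161, 159), (203, 204, 198), (212, 215, 207), (197, 201, 190), (153, 165, 150), (113, 139, 120), (91, 132, 107), (84, 130, 104), (83, 130, 104), (83, 131, 104), (83, 131, 105)]
0 [(147, 147, 147), (162, 162, 160), (202, 203, 197), (213, 216, 208), (197, 202, 191), (153, 168, 153), (112, 141, 120), (92, 133, 108), (84, 131, 105), (83, 131, 105), (83, 132, 105), (83, 132, 105)]
20 [(147, 148, 147), (162, 163, 161), (200, 202, 197), (216, 219, 212), (196, 201, 190), (155, 169, 154), (113, 141, 121), (92, 133, 109), (85, 132, 106), (84, 132, 106), (84, 133, 106), (84, 133, 106)]
40 [(147, 148, 147), (161, 163, 160), (198, 201, 195), (217, 220, 213), (195, 201, 190), (157, 170, 156), (117, 145, 125), (94, 134, 110), (86, 133, 107), (84, 133, 106), (84, 133, 106), (84, 132, 105)]
80 [(145, 146, 144), (156, 157, 155), (196, 198, 193), (214, 216, 209), (206, 208, 198), (183, 184, 174), (175, 176, 165), (205, 206, 198), (229, 231, 225), (240, 241, 235), (239, 239, 230), (232, 231, 218)]
```

```bash
python3 - <<'E'
from cell import status,close_job
s=status.state();print(s['time_s'],s['ft_force'].round(1),abs(s['joint_velocities']).max().round(4))
print(close_job())
E
```

```text
20.05 [-0.3 -0.6 -1.1] 0.0056
the job is handed in; nothing more can be done
None
```

The green board is lying component side up in the middle compartment with the magnifier's lens over it. I handed the job in at about 20 s; the hand-in gave no verdict.

I gripped the board by its bare top edge and set its lower edge against the compartment's far wall at a 45° tilt. I then opened the fingers slightly and withdrew them so it dropped flat. After that I caged the orange knob loosely between the fingers and swung the magnifier round by about 73°.

**Last checks**
- **Board:** it looks seated. In the scene view its near edge is about 6–7 mm below the wall top, evenly along its length, where a seated board should show 6 mm. It lies against the near wall, so its centre is about 2 mm off in x. In y it is within about 2 mm. I could not measure its tilt directly, but the views fit a level board.
- **Lens:** measured from two cameras at (0.532, 0.014) m. The tray centre is at (0.534, 0.0115) m, so the lens is about 3 mm off against the 25 mm allowed.
- **Robot:** clear of everything and practically still at hand-in.
- **Blue board, brush and toy car:** I saw no sign that any of them moved, but I did not measure them at the end.

**Disagreements**
- **Camera calibration:** the cameras differed by 2–3 mm on where the board sat relative to the tray. I settled the y alignment from the wrist picture, comparing the board's end directly with the wall.
- **Tilt:** near 55° the arm moved poorly and two moves went off target in free air, so I placed the board at 45° instead.

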